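# Ready the drying station: stir the beads, latch in the slide cassettes

## Robot

A 6-joint arm with a two-finger parallel gripper is mounted at the origin on a cart in front of the work surface, level with it; the furniture and walls round the work are solid. World frame = base frame: x ahead of the robot, y to its left, z up, the work surface at z = 0. Lengths are in m, angles in rad, forces in N, time in s.
With the tool pointing down it reaches from about 0.35 to 0.875 m from the base axis. Payload 4.2 kg.
Tool frame: the origin (TCP) lies at the very end of the fingers, on their centre line; the grasp point (between the pads) lies 19 mm behind it (ctrl.pinch_z is the distance from the TCP to the grasp point, in m); x points along the fingers, y is the direction in which the jaws open and shut, and the axes are right-handed (so a half turn about x gives the same grasp; the last joint's range is limited). The gripper opens to 87 mm and grips with 3 to 60 N. Pads are 19 mm wide; open, the fingers measure 117 mm over their backs; the gripper's body (75 mm by 190 mm) begins 51 mm behind the grasp point.
Start: joints at [1.448, 0.385, 0.008, 0, -1.194, -0.259], TCP at [0.233, 0.58, 0.223] pointing down, gripper open.
Joint ranges: [-3.14, 3.14], [-1.21, 2.06], [-1.07, 1.41], [-3.16, 2.05], [-2.99, -0.16], [-3.1, 3.1]. Speed limits (rad/s): [2.79, 2.79, 3.14, 3.14, 3.14, 3.14].

## Interface

Orientations are given as a unit quaternion [w, x, y, z].
In Python, from cell import ctrl, imaging, close_job gives the robot as it stands. The module is installed in compiled form; this text tells all that it offers.
- The arm moves only by the tool carry_out, never from a script. Its argument "series" is a list of rows, each a list of 2 entries, a list of its own where there are three numbers: the shift along the world's x, y, z in m, then the turn, a rotation vector about the world's x, y, z in rad. In form: [[[dx, dy, dz], [rx, ry, rz]], ...]. A call has 1 to 20 rows; each row shifts and turns the pose as measured when the row begins; what a row does not reach is not made up. A row lasts 1/12 s, in which the tool goes at most 41.7 mm and 7.16 degrees, less where a joint would pass 70% of its speed; a pose out of reach is approached as far as the arm can. A call is refused whole if a number of a shift passes 0.0417 or a number of a turn 0.125, either way. A call with a gripper value outside its range is refused whole. "gripper" is the gripper's target within -1 to 1 (fully open at 1, half-way at 0, shut at -1), set as the call begins (left out, the last holds). The fingers move at their own pace and stop on an object; "grip_force" is the grip in N (left out, the last holds). Time passes only in rows, so rows that do not move let the fingers close. It gives the time, the measured TCP pose, the force and the opening at its end, in the units of the state.
- ctrl.read_state(): the state, without advancing time (a new reading comes with each control period).
- imaging.get_image(name): name is "scene" or "side" or "wrist"; returns a dict with "image" (384x512x3 uint8, blue, green, red), "fov_y" (degrees; the focal length in pixels is half the picture's height over the tangent of half this angle, whatever the lens; pixels are square), "cx", "cy" (the principal point, pixels), "R" (3x3) and "t" (3): a world point X has camera coordinates R X + t. Camera axes: x right, y down, z forward; pixel columns grow to the right and rows downward; lengths in m; the calibration is good to about 2 mm. The wrist camera is an equidistant fisheye: a pixel r from the principal point sees the ray r / f radians off the axis. A picture is of the moment at which its call begins. There is no depth.
- close_job(): hands the job in, once; it reports no verdict.
Trained networks look in the newest picture that a camera, given by its name, has taken for a name from the list of things; names that differ only in an ending like _2 or _b are one class to them, and where a whole thing is asked for, a point or a joint stands for the part that bears it (a point fixed in the world has none). Each returns a list of dicts, best first, with "conf" (0 to 1); they miss things now and then, are a little off and sometimes report something else, mostly with a low value. They report only what shows in the picture. A call takes as long as a camera call. They do not tell look-alikes from the thing itself.
- imaging.boxes_of(camera, label): "point" ([column, row] in pixels, amid what is visible of it).
- imaging.landmark_of(camera, label): "point" ([column, row] in pixels: a listed point, or the origin of a listed thing).
The state is a dict: "time_s": time; "joint_positions": joint angles; "qd": joint speeds; "tau": joint torques, N m; "tool_pos": TCP position; "ee_rot": TCP orientation; "force": force on the tool from outside, world axes, zero at the start; "torque": the same for the moment, N m; "gripper_width": opening from 0.0 (shut) to 1.0 (fully open).
Only numpy, scipy, OpenCV 4.12 (cv2) and the standard library are available. Lean on these libraries where they do the work, as an engineer would, in place of code of your own. Each camera call takes 0.05 s, during which the arm holds its last target. There are 200 camera calls.

## Task

Get the slide drying station ready. First take the stirrer from its stand, stir the clay drying beads in the steel pot with its tip close to the pot's floor, at least three full rounds in wide circles about halfway between centre and wall, keeping every bead in the pot, and hang the stirrer back in its stand. Then load every grey slide cassette standing on the trolley into a rack slot of its own: press the slot's black latch open, push the cassette fully home and see that the latch snaps shut over it; leave the timer, the jar and the needle carton where they are.

Things in the scene. Friction and masses are not known exactly. Their poses are not given: they have to be found in the camera images.
- cassette_1: grey plastic slide cassette standing upright: body 90 (own x) x 44 (own y) x 36 mm high, on top of it a central grip fin 40 (x) x 16 (y) mm from 36 to 70 mm above the underside; total height 70 mm, 0.08 to 0.17 kg. Origin: centre of the underside; z up. The same turned half round. May be absent (two or three of the three are present)
- cassette_2: grey plastic slide cassette standing upright: body 90 (own x) x 44 (own y) x 36 mm high, on top of it a central grip fin 40 (x) x 16 (y) mm from 36 to 70 mm above the underside; total height 70 mm, 0.08 to 0.17 kg. Origin: centre of the underside; z up. The same turned half round. May be absent (two or three of the three are present)
- cassette_3: grey plastic slide cassette standing upright: body 90 (own x) x 44 (own y) x 36 mm high, on top of it a central grip fin 40 (x) x 16 (y) mm from 36 to 70 mm above the underside; total height 70 mm, 0.08 to 0.17 kg. Origin: centre of the underside; z up. The same turned half round. May be absent (two or three of the three are present)
- slot_1 (a point): centre of the floor of slot 1, 14 mm above the trolley top, rack's axes (z up; -x end towards the robot). Inside 95 (x) x 49 (y) mm; a seated cassette's underside centre is here. Slots lie side by side along the rack's y at 66 mm pitch; slot 1 has the largest y. Aluminium rack, fixed, 196 mm wide.
- slot_2 (a point): centre of the floor of slot 2, 14 mm above the trolley top, rack's axes (z up; -x end towards the robot). Inside 95 (x) x 49 (y) mm; a seated cassette's underside centre is here. Open from above; walls with flared mouths reach 30 mm above the floor. A cassette goes in with its x along the slot's x, either way round.
- slot_3 (a point): centre of the floor of slot 3, 14 mm above the trolley top, rack's axes (z up; -x end towards the robot). Inside 95 (x) x 49 (y) mm; a seated cassette's underside centre is here. A black latch stands at the slot's -x end; no part of rack or latches is higher than 60 mm above the trolley top.
- latch_1 (a joint): latch of slot 1: 0 = shut (nose overhangs the slot's end by 7.5 mm, 39 to 44 mm above its floor, blocking entry), 0.45 = open; over centre it snaps to the nearer end and stays. Press its thumb pad (24 x 20 mm, top 26 mm above the slot floor, middle 97 mm to -x of the slot centre) straight down 13 mm (1 to 3 N) to open it. Opening swings its top to -x.
- latch_2 (a joint): latch of slot 2: 0 = shut (nose overhangs the slot's end by 7.5 mm, 39 to 44 mm above its floor, blocking entry), 0.45 = open; over centre it snaps to the nearer end and stays. Press its thumb pad (24 x 20 mm, top 26 mm above the slot floor, middle 97 mm to -x of the slot centre) straight down 13 mm (1 to 3 N) to open it. Open, a tail stands 10 mm up from the slot floor at its -x end.
- latch_3 (a joint): latch of slot 3: 0 = shut (nose overhangs the slot's end by 7.5 mm, 39 to 44 mm above its floor, blocking entry), 0.45 = open; over centre it snaps to the nearer end and stays. Press its thumb pad (24 x 20 mm, top 26 mm above the slot floor, middle 97 mm to -x of the slot centre) straight down 13 mm (1 to 3 N) to open it. A cassette pushed down on its tail (3 to 5 N) shuts it.
- pot_floor (a point): open round steel pot fixed to the trolley, outside 124 mm across and 55 mm high, inside 116 mm across, holds eight clay drying beads. This point (axes along the world's): centre of the pot's inner floor, 6 mm above the trolley top
- bead_1_center (a point): centre of a loose round clay bead, 20 mm across, 12 g, lying in the pot
- bead_2_center (a point): centre of a loose round clay bead, 20 mm across, 12 g, lying in the pot
- bead_3_center (a point): centre of a loose round clay bead, 20 mm across, 12 g, lying in the pot
- bead_4_center (a point): centre of a loose round clay bead, 20 mm across, 12 g, lying in the pot
- bead_5_center (a point): centre of a loose round clay bead, 20 mm across, 12 g, lying in the pot
- bead_6_center (a point): centre of a loose round clay bead, 20 mm across, 12 g, lying in the pot
- bead_7_center (a point): centre of a loose round clay bead, 20 mm across, 12 g, lying in the pot
- bead_8_center (a point): centre of a loose round clay bead, 20 mm across, 12 g, lying in the pot
- stand_hole (a point): fixed steel stand: plate 56 x 56 x 8 mm, top 105 mm above the trolley, with a 26 mm hole in which the stirrer hangs; two thin posts carry it at one side. This point: centre of the hole, at the plate's top face
- stirrer: upright steel stirrer, 90 g, round: stem 12 mm across reaching 91 mm below the origin (round tip), collar 42 mm across from 0 to 5 mm, black grip 20 mm across from 5 to 50 mm, thin cap 26 mm across from 50 to 53 mm above the origin. Origin: centre of the collar's underside, which rests on the stand's plate; z up along the stem
- stirrer_tip (a point): lower end of the stirrer's stem, 91 mm below its origin
- staining_timer: bystander: white kitchen-type timer 57 x 61 x 19 mm near the front, left of the stand; origin underside centre
- violet_jar: bystander: jar with black lid, 53 mm across, 99 mm high, at the back; origin underside centre
- needle_carton: bystander: small carton 62 x 105 x 41 mm at the front left; origin underside centre
Not all that is in view belongs to the job. Leave any orange look-alike of the part that bears stand_hole alone.

How it is judged:
On the way, in this order (a step that is already met when the one before it is completed fails the run):
1. stirrer tip low in the pot, on the side nearer the robot (z of stirrer_tip in the frame of pot_floor below 0.02 m and horizontal distance between stirrer_tip and pot_floor below 0.058 m and x of stirrer_tip in the frame of pot_floor below -0.015 m), for 0.02 s.
2. tip passes round a flank (z of stirrer_tip in the frame of pot_floor below 0.02 m and horizontal distance between stirrer_tip and pot_floor below 0.058 m and x of stirrer_tip in the frame of pot_floor between -0.012 and 0.012 m and (y of stirrer_tip in the frame of pot_floor above 0.015 m or y of stirrer_tip in the frame of pot_floor below -0.015 m)), for 0.02 s.
3. tip on the far side (z of stirrer_tip in the frame of pot_floor below 0.02 m and horizontal distance between stirrer_tip and pot_floor below 0.058 m and x of stirrer_tip in the frame of pot_floor above 0.015 m), for 0.02 s.
4. tip passes round a flank again (all of step 2), for 0.02 s.
5. tip on the near side again (all of step 1), for 0.02 s.
6. tip passes round a flank (all of step 4), for 0.02 s.
7. tip on the far side again, with beads moved by the stirring (all of step 3 and distance of any of bead_1_center, bead_2_center, bead_3_center, bead_4_center, bead_5_center, bead_6_center, bead_7_center, bead_8_center from where it was at the start of the episode above 0.025 m), for 0.02 s.
8. stirrer hangs in its stand again (horizontal distance between stirrer and stand_hole below 0.01 m and z of stirrer in the frame of stand_hole between -0.004 and 0.006 m and angle between stirrer's own z axis and vertical below 0.1 rad), for 0.2 s.
9. every cassette is home in a slot with its latch shut (((x of cassette_1 in the frame of slot_1 between -0.006 and 0.006 m and y of cassette_1 in the frame of slot_1 between -0.006 and 0.006 m and z of cassette_1 in the frame of slot_1 between -0.003 and 0.003 m and angle between cassette_1's own z axis and vertical below 0.1 rad and value of joint latch_1 below 0.1 rad) or (x of cassette_1 in the frame of slot_2 between -0.006 and 0.006 m and y of cassette_1 in the frame of slot_2 between -0.006 and 0.006 m and z of cassette_1 in the frame of slot_2 between -0.003 and 0.003 m and angle between cassette_1's own z axis and vertical below 0.1 rad and value of joint latch_2 below 0.1 rad) or (x of cassette_1 in the frame of slot_3 between -0.006 and 0.006 m and y of cassette_1 in the frame of slot_3 between -0.006 and 0.006 m and z of cassette_1 in the frame of slot_3 between -0.003 and 0.003 m and angle between cassette_1's own z axis and vertical below 0.1 rad and value of joint latch_3 below 0.1 rad)) and ((x of cassette_2 in the frame of slot_1 between -0.006 and 0.006 m and y of cassette_2 in the frame of slot_1 between -0.006 and 0.006 m and z of cassette_2 in the frame of slot_1 between -0.003 and 0.003 m and angle between cassette_2's own z axis and vertical below 0.1 rad and value of joint latch_1 below 0.1 rad) or (x of cassette_2 in the frame of slot_2 between -0.006 and 0.006 m and y of cassette_2 in the frame of slot_2 between -0.006 and 0.006 m and z of cassette_2 in the frame of slot_2 between -0.003 and 0.003 m and angle between cassette_2's own z axis and vertical below 0.1 rad and value of joint latch_2 below 0.1 rad) or (x of cassette_2 in the frame of slot_3 between -0.006 and 0.006 m and y of cassette_2 in the frame of slot_3 between -0.006 and 0.006 m and z of cassette_2 in the frame of slot_3 between -0.003 and 0.003 m and angle between cassette_2's own z axis and vertical below 0.1 rad and value of joint latch_3 below 0.1 rad)) and ((x of cassette_3 in the frame of slot_1 between -0.006 and 0.006 m and y of cassette_3 in the frame of slot_1 between -0.006 and 0.006 m and z of cassette_3 in the frame of slot_1 between -0.003 and 0.003 m and angle between cassette_3's own z axis and vertical below 0.1 rad and value of joint latch_1 below 0.1 rad) or (x of cassette_3 in the frame of slot_2 between -0.006 and 0.006 m and y of cassette_3 in the frame of slot_2 between -0.006 and 0.006 m and z of cassette_3 in the frame of slot_2 between -0.003 and 0.003 m and angle between cassette_3's own z axis and vertical below 0.1 rad and value of joint latch_2 below 0.1 rad) or (x of cassette_3 in the frame of slot_3 between -0.006 and 0.006 m and y of cassette_3 in the frame of slot_3 between -0.006 and 0.006 m and z of cassette_3 in the frame of slot_3 between -0.003 and 0.003 m and angle between cassette_3's own z axis and vertical below 0.1 rad and value of joint latch_3 below 0.1 rad))), for 0.3 s.
At the end, for the whole second after the job is handed in: Every cassette present stands on the floor of a slot (within 6 mm of its centre, 3 mm of height, 0.1 rad of upright) with that slot's latch shut (below 0.1 rad), at rest; the stirrer hangs upright in its stand, collar on the plate (within 10 mm of the hole's centre) (all of step 8 and all of step 9 and linear speed of each of cassette_1, cassette_2, cassette_3 below 0.02 m/s and linear speed of stirrer below 0.03 m/s); the robot touches nothing.
It fails at once if a bead has left the pot (horizontal distance between any of bead_1_center, bead_2_center, bead_3_center, bead_4_center, bead_5_center, bead_6_center, bead_7_center, bead_8_center and pot_floor above 0.08 m).
It fails at once if timer, jar or needle carton pushed more than 50 mm or tipped over (distance of any of staining_timer, violet_jar, needle_carton from where it was at the start of the episode above 0.05 m or angle between any of staining_timer, violet_jar, needle_carton's own z axis and vertical above 0.6 rad).
Of cassette_1, cassette_2, cassette_3 only 2 to 3 are there at a start; the rules pass over those that are not, and their reading is None.
At some moment in a run one of cassette_1, cassette_2, cassette_3 may be knocked a few centimetres aside while the robot is not near it.
It also fails if it takes over 208 s, if anything falls off the work surface, if the arm or the gripper's body presses on something with over 40 N, if the wrist force passes 120 N, or if a joint passes its speed limit or range.

## Working session

There is one attempt and no reset: what is moved stays moved. The work goes in short steps, Python scripts to look and compute and a tool call to move; the robot and the scene stay as the last step left them, time stands still between calls to the robot, and variables do not carry over. Pictures are saved under pics/ and viewed, about 12 in all and at most 16, crops included, and the job is handed in when it is done.

Besides the shell and the picture viewer there is one more tool, called after "Emit:" in YAML: its name, and indented under it one key for each argument. carry_out: Moves the arm, as the interface text tells. Its arguments: {"type":"object","properties":{"series":{"type":"array","items":{"type":"array"}},"gripper":{"type":"number"},"grip_force":{"type":"number"}},"required":["series"]}

```bash
mkdir -p pics
cat > h.py <<'E'
import numpy as np, cv2
from cell import ctrl, imaging
def ray(im,p,fish=False):
    f=im["image"].shape[0]/2/np.tan(np.radians(im["fov_y"]/2))
    d=np.array([p[0]-im["cx"],p[1]-im["cy"]])/f
    if fish:
        r=np.linalg.norm(d); v=np.array([*(d/max(r,1e-9)*np.sin(r)),np.cos(r)])
    else: v=np.array([*d,1.])
    R=np.array(im["R"]);t=np.array(im["t"])
    return -R.T@t, R.T@v
def onz(im,p,z,fish=False):
    c,v=ray(im,p,fish); return c+v*(z-c[2])/v[2]
def proj(im,X,fish=False):
    f=im["image"].shape[0]/2/np.tan(np.radians(im["fov_y"]/2))
    c=np.array(im["R"])@np.array(X)+np.array(im["t"])
    if fish:
        r=np.linalg.norm(c[:2]); th=np.arctan2(r,c[2]); return np.array([im["cx"],im["cy"]])+f*th*c[:2]/max(r,1e-9)
    return np.array([im["cx"],im["cy"]])+f*c[:2]/c[2]
def tri(rs):
    A=np.zeros((3,3));b=np.zeros(3)
    for c,v in rs:
        v=v/np.linalg.norm(v);P=np.eye(3)-np.outer(v,v);A+=P;b+=P@c
    return np.linalg.solve(A,b)
E
python3 - <<'E'
from h import *
print(ctrl.read_state(), ctrl.pinch_z)
ims={}
for n in("scene","side","wrist"):
    im=imaging.get_image(n); ims[n]=im; cv2.imwrite(f"pics/a_{n}.png",im["image"])
    print(n,im["fov_y"],im["cx"],im["cy"],"cam at",(-np.array(im["R"]).T@np.array(im["t"])).round(3))
Z=dict(cassette_1=0,slot_1=.014,slot_2=.014,slot_3=.014,pot_floor=.006,stand_hole=.105,stirrer=.105,stirrer_tip=.014,staining_timer=0,violet_jar=0,needle_carton=0,latch_1=.04)
for n in ims:
  for l in Z:
    for d in imaging.landmark_of(n,l)[:5]:
        if d["conf"]>.2: print(n,l,np.round(d["point"],1),round(d["conf"],2),onz(ims[n],d["point"],Z[l],n=="wrist").round(3))
big=np.hstack([ims["scene"]["image"],ims["side"]["image"]])
E
```

```text
{'time_s': 0.0, 'joint_positions': array([ 1.44758675e+00,  3.85550287e-01,  6.62928737e-03, -4.86135136e-04,
       -1.19400180e+00, -2.58622965e-01]), 'qd': array([ 0.0002068 , -0.00186133,  0.00066938,  0.00071069,  0.00147374,
       -0.00014687]), 'tau': array([-6.14083056e-04, -3.90659237e+01,  1.87399703e+01,  4.21984658e+00,
        1.09708574e-02, -1.89339103e-04]), 'tool_pos': array([0.23263735, 0.57944224, 0.22146665]), 'ee_rot': array([ 0.13348086, -0.69413823,  0.13500268,  0.69435527]), 'force': array([ 0.12775424, -0.22130614, -1.05278739]), 'torque': array([ 0.01447181, -0.00313806, -0.00110321]), 'gripper_width': 0.9986393216532085} 0.0187
scene 43.78138655792498 256.42527924455726 188.91482967229288 cam at [0.152 0.735 0.961]
side 56.00290582914668 257.0149004598624 199.09242940584429 cam at [ 0.195 -0.773  0.523]
wrist 65.70646984690485 253.33405645021998 189.39220640792368 cam at [0.309 0.549 0.383]
scene cassette_1 [273.5 270.7] 0.89 [0.426 0.12  0.   ]
scene cassette_1 [253.2 196.1] 0.79 [ 0.59  -0.075  0.   ]
scene slot_1 [196.3 239. ] 0.97 [0.636 0.139 0.014]

[... 702 characters left out ...]
scene stirrer_tip [335.8 165.5] 0.76 [ 0.433 -0.291  0.014]
scene stirrer_tip [287.6 150.7] 0.22 [ 0.585 -0.28   0.014]
scene staining_timer [312.5 194.8] 0.69 [ 0.448 -0.161  0.   ]
scene staining_timer [274.8 271.3] 0.68 [0.422 0.12  0.   ]
scene violet_jar [206.2 184.7] 0.66 [ 0.728 -0.048  0.   ]
scene violet_jar [195.8 238.3] 0.5 [0.645 0.128 0.   ]
scene needle_carton [260.2 326.1] 0.72 [0.384 0.264 0.   ]Traceback (most recent call last):
  File "<stdin>", line 10, in <module>
ValueError: it knows: bead_1_center, bead_2_center, bead_3_center, bead_4_center, bead_5_center, bead_6_center, bead_7_center, bead_8_center, cassette, needle_carton, pot_floor, slot, staining_timer, stand_hole,
```

```bash
python3 -c "
import cv2
for n in ('scene','side'):
    cv2.imwrite(f'pics/a_{n}_b.png',cv2.resize(cv2.imread(f'pics/a_{n}.png'),(800,600),interpolation=cv2.INTER_CUBIC))"
```

```text
(no output)
```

View pics/a_scene_b.png

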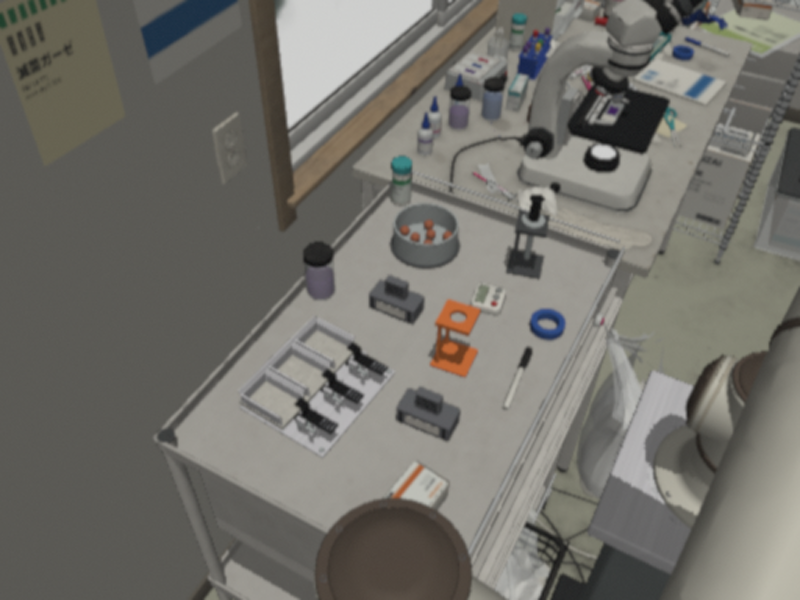

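View pics/a_side_b.png

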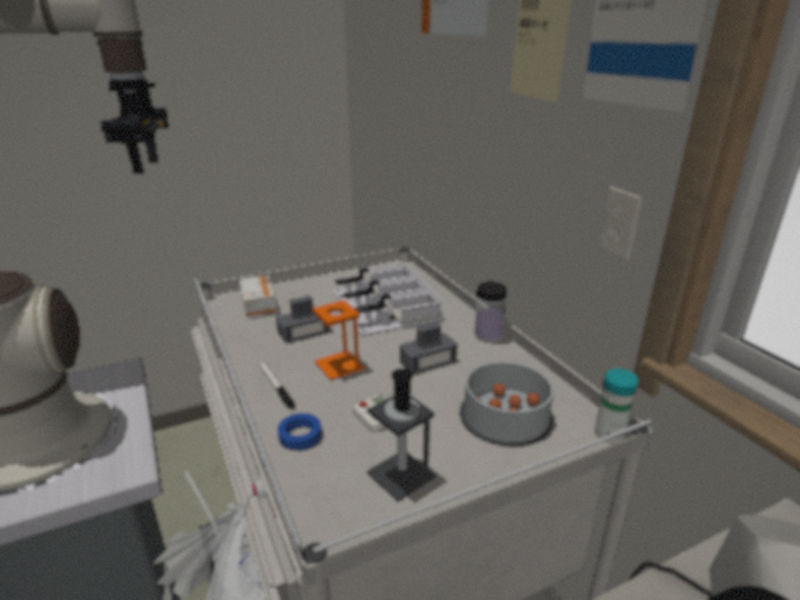

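Scene view, in 800×600 pixels: the dark steel stand with the stirrer is at (533,225), and the orange look-alike at (457,335) is to be left alone. The pot is at (425,235). There are two cassettes, at (397,300) and (428,412), and the rack is at (315,385) with its latches on the robot side. The side view agrees: stirrer (400,420), pot (507,400), cassettes (302,318) and (428,345).

Run:
```python
from h import *
ims={n:imaging.get_image(n) for n in("scene","side")}
Z=dict(cassette_1=0,slot_1=.014,pot_floor=.006,stand_hole=.105,stirrer=.105,stirrer_tip=.014,staining_timer=0,violet_jar=0,needle_carton=0,bead_1_center=.016)
R={}
for n in ims:
  for l in Z:
    try: ds=imaging.landmark_of(n,l)
    except ValueError: print("no",l); continue
    R[n,l]=[d["point"] for d in ds if d["conf"]>.2]
    if n=="side" or "bead" in l:
      for d in ds:
        if d["conf"]>.2: print(n,l,np.round(d["point"],1),round(d["conf"],2),onz(ims[n],d["point"],Z[l]).round(3))
for l in Z:
  if "bead" in l: continue
  for a in R["scene",l]:
    for b in R["side",l]:
      ra,rb=ray(ims["scene"],a),ray(ims["side"],b); X=tri([ra,rb])
      e=max(np.linalg.norm(proj(ims["scene"],X)-a),np.linalg.norm(proj(ims["side"],X)-b))
      if e<4: print("TRI",l,X.round(3),round(e,1))
a=ims["side"]["image"]; b=ims["scene"]["image"]
c=np.hstack([cv2.resize(a[220:320,210:380],None,fx=2.35,fy=3.5),cv2.resize(b[110:190,230:370],None,fx=2.8,fy=4.375)])
cv2.imwrite("pics/b.png",c)
```

```text
scene bead_1_center [207.3 225.7] 0.46 [0.634 0.09  0.016]
scene bead_1_center [276.2 149. ] 0.32 [ 0.618 -0.268  0.016]
side cassette_1 [275.3 230.7] 0.66 [ 0.59 -0.07  0.  ]
side cassette_1 [195.5 208.6] 0.64 [0.436 0.137 0.   ]
side slot_1 [263.2 198.5] 0.91 [0.631 0.083 0.014]
side slot_1 [254.8 191.5] 0.9 [0.629 0.136 0.014]
side slot_1 [247.8 180.1] 0.6 [0.644 0.222 0.014]
side pot_floor [322.3 262.8] 0.75 [ 0.618 -0.244  0.006]
side stand_hole [255.  260.2] 0.92 [ 0.429 -0.283  0.105]
side stand_hole [216.1 199.8] 0.57 [ 0.446 -0.026  0.105]
side stand_hole [274.4 232.8] 0.54 [ 0.505 -0.218  0.105]
side stirrer [259.7 264.3] 0.75 [ 0.431 -0.298  0.105]
side stirrer_tip [255.6 302.7] 0.64 [ 0.423 -0.298  0.014]
side staining_timer [242.9 264.5] 0.69 [ 0.455 -0.163  0.   ]
side staining_timer [337.2 254.1] 0.52 [ 0.675 -0.225  0.   ]
side needle_carton [166.2 193.9] 0.66 [0.381 0.269 0.   ]
side bead_1_center [339.4 256. ] 0.62 [ 0.66  -0.25   0.016]
TRI cassette_1 [0.428 0.121 0.008] 1.4
TRI cassette_1 [ 0.585 -0.08   0.007] 0.2
TRI cassette_1 [ 0.68   0.076 -0.105] 3.1
TRI slot_1 [ 0.675  0.18  -0.046] 2.4
TRI slot_1 [ 0.656  0.196 -0.02 ] 0.5
TRI slot_1 [0.639 0.215 0.016] 1.0
TRI slot_1 [ 0.65   0.128 -0.015] 1.7
TRI slot_1 [0.633 0.145 0.009] 0.0
TRI slot_1 [0.617 0.165 0.043] 0.5
TRI slot_1 [0.63  0.083 0.014] 0.5
TRI slot_1 [0.614 0.1   0.036] 1.2
TRI slot_1 [0.6   0.121 0.067] 0.8
TRI slot_1 [ 0.553 -0.007  0.091] 3.1
TRI slot_1 [0.542 0.014 0.117] 3.5
TRI pot_floor [ 0.615 -0.248  0.01 ] 0.3
TRI stand_hole [ 0.493 -0.136 -0.022] 2.2
TRI stand_hole [ 0.446 -0.023  0.103] 0.4
TRI stand_hole [ 0.426 -0.287  0.108] 0.5
TRI stand_hole [ 0.396 -0.182  0.193] 1.1
TRI stirrer [ 0.431 -0.298  0.105] 0.4
TRI staining_timer [ 0.449 -0.162 -0.002] 2.7
TRI needle_carton [0.381 0.265 0.002] 0.3
```

View pics/b.png

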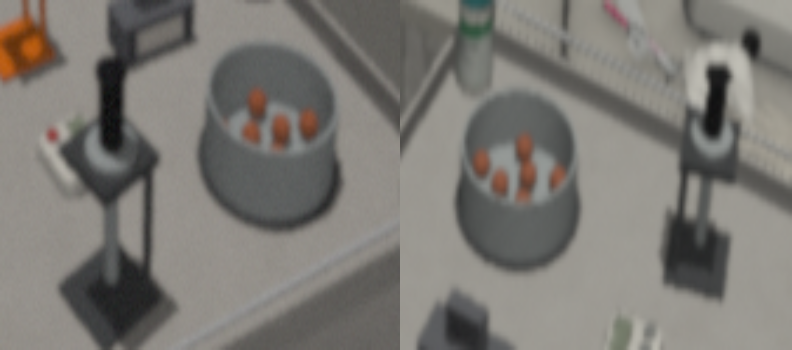

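Emit:
carry_out:
  series:
    - [[0.022, -0.034, 0.005], [0, 0, 0.095]]
    - [[0.022, -0.034, 0.005], [0, 0, 0.095]]
    - [[0.022, -0.034, 0.005], [0, 0, 0.095]]
    - [[0.022, -0.034, 0.005], [0, 0, 0.095]]
    - [[0.022, -0.034, 0], [0, 0, 0]]
    - [[0.022, -0.034, 0], [0, 0, 0]]
    - [[0.022, -0.034, 0], [0, 0, 0]]
    - [[0.022, -0.034, 0], [0, 0, 0]]
    - [[0.004, -0.04, 0], [0, 0, 0]]
    - [[0.004, -0.04, 0], [0, 0, 0]]
    - [[0.004, -0.04, 0], [0, 0, 0]]
    - [[0.004, -0.04, 0], [0, 0, 0]]
    - [[0.004, -0.04, 0], [0, 0, 0]]
    - [[0.004, -0.04, 0], [0, 0, 0]]
    - [[0.004, -0.04, 0], [0, 0, 0]]
    - [[0.004, -0.04, 0], [0, 0, 0]]
    - [[0, -0.04, 0], [0, 0, 0]]
    - [[0, -0.04, 0], [0, 0, 0]]
    - [[0, -0.04, 0], [0, 0, 0]]
    - [[0, 0, 0], [0, 0, 0]]
  gripper: 1

```text
time_s: 3.47
tool_pos: [0.4414, -0.1576, 0.2461]
ee_rot: [0.009, 0.712, 0.011, -0.702]
force: [0.2, 0.7, 0.1]
gripper_width: 1.003
```

```bash
cat >> h.py <<'E'
def see(n,labels,conf=.3,save=None):
    im=imaging.get_image(n)
    for l,z in labels:
        for d in imaging.landmark_of(n,l):
            if d["conf"]>conf: print(n,l,np.round(d["point"],1),round(d["conf"],2),onz(im,d["point"],z,n=="wrist").round(4))
    if save: cv2.imwrite(save,cv2.resize(im["image"],(800,600),interpolation=cv2.INTER_CUBIC))
    return im
E
python3 - <<'E'
from h import *
im=see("wrist",[("stirrer",.105),("stand_hole",.105),("pot_floor",.006),("cassette_1",0)],.2,"pics/c.png")
print((-np.array(im["R"]).T@np.array(im["t"])).round(3))
np.save("c.npy",im,allow_pickle=True)
E
```

```text
wrist stirrer [374.5 195.5] 0.6 [ 0.4267 -0.2951  0.105 ]
wrist stirrer [355.7  27.8] 0.24 [ 0.6092 -0.259   0.105 ]
wrist stand_hole [128.4 176.5] 0.87 [ 0.441  -0.0164  0.105 ]
wrist stand_hole [370.6 192.2] 0.85 [ 0.4304 -0.2895  0.105 ]
wrist pot_floor [324.8  35. ] 0.97 [ 0.6213 -0.2482  0.006 ]
wrist cassette_1 [ 83.3 171.4] 0.91 [0.4204 0.1136 0.    ]
wrist cassette_1 [193.  58.] 0.67 [ 0.5833 -0.07    0.    ]
wrist cassette_1 [321.8  23.5] 0.35 [ 0.6394 -0.2451  0.    ]
[ 0.521 -0.155  0.409]
```

View pics/c.png

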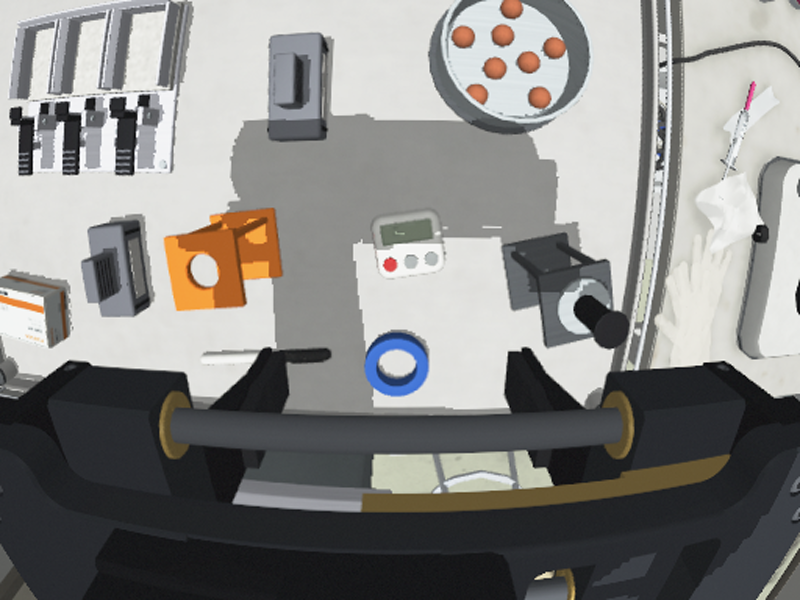

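The wrist view shows the stirrer's cap at (606,327) and its collar at (583,307). The orange look-alike is at (205,270), and the pot rim is centred near (510,50) with eight beads inside.

Run:
```python
from h import *
im=np.load("c.npy",allow_pickle=True).item()
for p,z in [((606,327),.158),((583,307),.110),((510,52),.055),((430,52),.055),((590,52),.055),((510,132),.055)]:
    print(p,z,onz(im,np.array(p)/1.5625,z,True).round(4))
```

```text
(606, 327) 0.158 [ 0.4295 -0.2876  0.158 ]
(583, 307) 0.11 [ 0.427  -0.2912  0.11  ]
(510, 52) 0.055 [ 0.6116 -0.2389  0.055 ]
(430, 52) 0.055 [ 0.6064 -0.1776  0.055 ]
(590, 52) 0.055 [ 0.6212 -0.3055  0.055 ]
(510, 132) 0.055 [ 0.5478 -0.2406  0.055 ]
```

Emit:
carry_out:
  series:
    - [[-0.003, -0.033, 0], [0, 0, 0]]
    - [[-0.003, -0.033, 0], [0, 0, 0]]
    - [[-0.003, -0.033, 0], [0, 0, 0]]
    - [[-0.004, -0.03, 0], [0, 0, 0]]
    - [[0, 0, -0.01], [0, 0, 0]]
    - [[0, 0, 0], [0, 0, 0]]
    - [[0, 0, 0], [0, 0, 0]]

```text
time_s: 4.3
tool_pos: [0.4338, -0.2738, 0.2372]
ee_rot: [0.021, 0.713, 0.024, -0.7]
force: [0.7, 0.9, 0.3]
gripper_width: 1.002
```

Run:
```python
from h import *
print(ctrl.read_state()["tool_pos"],ctrl.read_state()["ee_rot"])
im=see("wrist",[("stirrer",.105),("stand_hole",.105),("pot_floor",.006)],.2,"pics/d.png")
np.save("d.npy",im,allow_pickle=True)
```

```text
[ 0.43383191 -0.27376609  0.23723038] [ 0.02099923  0.71347875  0.02405186 -0.699949  ]
wrist stirrer [272.2 191.7] 0.93 [ 0.4244 -0.2931  0.105 ]
wrist stand_hole [ 41.  161.6] 0.69 [ 0.4442 -0.011   0.105 ]
wrist pot_floor [278.6  17.2] 0.42 [ 0.6337 -0.2928  0.006 ]
wrist pot_floor [216.9  47.5] 0.26 [ 0.5864 -0.2148  0.006 ]
```

View pics/d.png

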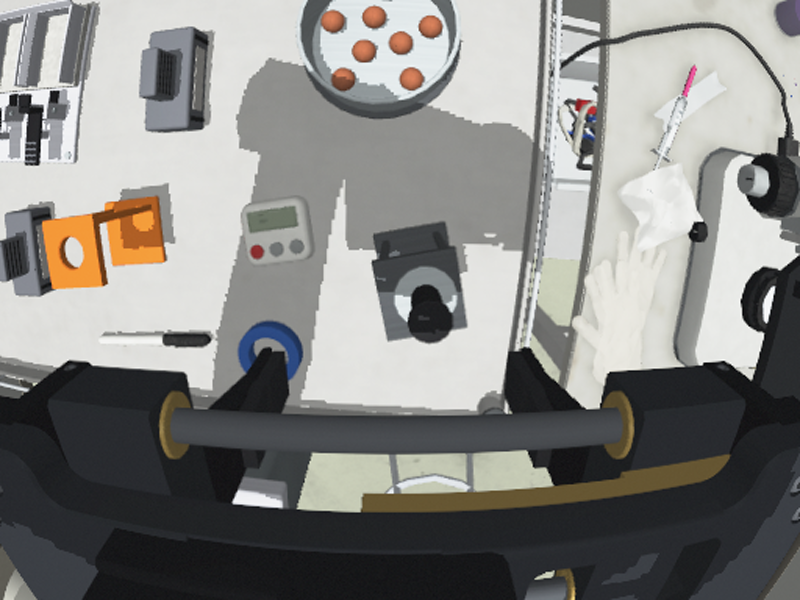

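Run:
```python
from h import *
im=np.load("d.npy",allow_pickle=True).item()
for p,z in [((432,320),.158),((424,294),.110),((380,36),.055),((299,36),.055),((461,36),.055),((380,117),.055),((272.2*1.5625,191.7*1.5625),.105)]:
    print(p,z,onz(im,np.array(p)/1.5625,z,True).round(4))
```

```text
(432, 320) 0.158 [ 0.4287 -0.2934  0.158 ]
(424, 294) 0.11 [ 0.4296 -0.2915  0.11  ]
(380, 36) 0.055 [ 0.6085 -0.2498  0.055 ]
(299, 36) 0.055 [ 0.6075 -0.1893  0.055 ]
(461, 36) 0.055 [ 0.6134 -0.3092  0.055 ]
(380, 117) 0.055 [ 0.546  -0.2538  0.055 ]
(425.3125, 299.53125) 0.105 [ 0.4244 -0.2931  0.105 ]
```

Emit:
carry_out:
  series:
    - [[-0.003, -0.012, 0], [0, 0, 0.03]]
    - [[-0.002, -0.008, 0], [0, 0, 0.03]]
    - [[0, 0, -0.02], [0, 0, 0]]
    - [[0, 0, -0.02], [0, 0, 0]]
    - [[0, 0, -0.02], [0, 0, 0]]
    - [[0, 0, -0.02], [0, 0, 0]]
    - [[0, 0, -0.02], [0, 0, 0]]
    - [[0, 0, -0.01], [0, 0, 0]]
    - [[0, 0, 0], [0, 0, 0]]

```text
time_s: 5.25
tool_pos: [0.4336, -0.2885, 0.1301]
ee_rot: [0.05, 0.717, 0.05, -0.694]
force: [-0.3, -0.5, 0.5]
gripper_width: 0.998
```

Emit:
carry_out:
  series:
    - [[-0.005, -0.004, -0.006], [0, 0, -0.07]]
    - [[-0.001, -0.001, -0.007], [0, 0, -0.07]]
    - [[0, 0, -0.001], [0, 0, 0]]

```text
time_s: 5.5
tool_pos: [0.4294, -0.2924, 0.1178]
ee_rot: [0.002, 0.719, -0.002, -0.695]
force: [0.2, 0.3, 0.1]
gripper_width: 0.995
```

Emit:
carry_out:
  series:
    - [[0, 0, 0], [0, 0.034, 0]]
    - [[0, 0, 0], [0, 0, 0]]

```text
time_s: 5.67
tool_pos: [0.4303, -0.2921, 0.1197]
ee_rot: [0.004, 0.708, -0.0, -0.706]
force: [0.6, -0.5, 0.6]
gripper_width: 0.997
```

Emit:
carry_out:
  series:
    - [[0, 0, 0], [0, 0, 0]]
    - [[0, 0, 0], [0, 0, 0]]
    - [[0, 0, 0], [0, 0, 0]]
    - [[0, 0, 0], [0, 0, 0]]
    - [[0, 0, 0], [0, 0, 0]]
    - [[0, 0, 0], [0, 0, 0]]
    - [[0, 0, 0], [0, 0, 0]]
    - [[0, 0, 0], [0, 0, 0]]
    - [[0, 0, 0], [0, 0, 0]]
    - [[0, 0, 0], [0, 0, 0]]
  gripper: -1
  grip_force: 40

```text
time_s: 6.5
tool_pos: [0.4319, -0.2918, 0.1229]
ee_rot: [0.006, 0.711, 0.001, -0.704]
force: [-0.0, 0.9, -0.3]
gripper_width: 0.325
```

Emit:
carry_out:
  series:
    - [[0, 0, 0], [0, 0, 0]]
    - [[0, 0, 0], [0, 0, 0]]

```text
time_s: 6.67
tool_pos: [0.4319, -0.2919, 0.1229]
ee_rot: [0.006, 0.711, 0.001, -0.704]
force: [0.3, -0.9, 1.4]
gripper_width: 0.219
```

Emit:
carry_out:
  series:
    - [[0, 0, 0], [0, 0, 0]]
    - [[0, 0, 0.01], [0, 0, 0]]
    - [[0, 0, 0.015], [0, 0, 0]]
    - [[0, 0, 0.02], [0, 0, 0]]
    - [[0, 0, 0.02], [0, 0, 0]]
    - [[0, 0, 0.02], [0, 0, 0]]
    - [[0, 0, 0.02], [0, 0, 0]]
    - [[0, 0, 0.02], [0, 0, 0]]
    - [[0, 0, 0.01], [0, 0, 0]]
    - [[0, 0, 0], [0, 0, 0]]

```text
time_s: 7.5
tool_pos: [0.4282, -0.2905, 0.2667]
ee_rot: [0.005, 0.709, 0.001, -0.705]
force: [0.7, -0.2, -0.6]
gripper_width: 0.221
```

Run:
```python
from h import *
print(ctrl.read_state()["tool_pos"],ctrl.read_state()["force"])
a=see("side",[("stirrer",.105),("stirrer_tip",.1)],.2)
b=see("scene",[("stirrer",.105),("stirrer_tip",.1),("pot_floor",.006)],.2)
c=see("wrist",[("stand_hole",.105),("pot_floor",.006)],.2)
cv2.imwrite("pics/e.png",np.hstack([cv2.resize(a["image"][150:340,180:400],(400,345)),cv2.resize(c["image"],(400,345))]))
np.save("e.npy",c,allow_pickle=True)
```

```text
[ 0.42821471 -0.2905231   0.26667199] [ 0.69399001 -0.18468783 -0.58297376]
side stirrer [250.9 193.1] 0.76 [ 0.5384 -0.0302  0.105 ]
side stirrer [254.5 261.2] 0.61 [ 0.4265 -0.2857  0.105 ]
side stirrer_tip [252.6 237.1] 0.67 [ 0.4605 -0.2053  0.1   ]
scene stirrer_tip [344.7 128.4] 0.69 [ 0.4448 -0.3594  0.1   ]
scene pot_floor [268.6 156.5] 0.89 [ 0.6266 -0.2367  0.006 ]
wrist stand_hole [253.4 171.3] 0.76 [ 0.4286 -0.2898  0.105 ]
wrist stand_hole [ 47.3 162.7] 0.6 [ 0.4419 -0.0203  0.105 ]
wrist pot_floor [226.1  19.8] 0.76 [ 0.6215 -0.2505  0.006 ]
```

View pics/e.png

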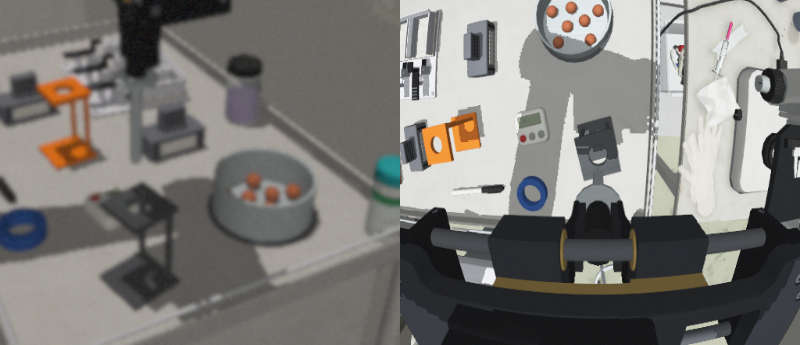

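Holding stirrer; tip clear of the plate in the side view (135,160), pot with beads at (575,22) in the wrist view.

Run:
```python
from h import *
c=np.load("e.npy",allow_pickle=True).item()
g=c["image"]; hsv=cv2.cvtColor(g,cv2.COLOR_BGR2HSV)
m=cv2.inRange(hsv,(3,90,90),(14,255,255)); m[:, :160]=0; m[80:]=0
n,l,s,ce=cv2.connectedComponentsWithStats(m)
for i in range(1,n):
    if s[i,4]>40: print(ce[i].round(1),s[i,4],onz(c,ce[i],.016,True).round(3))
# rim: dark steel ring inner white floor boundary
cv2.imwrite("pics/pot.png",cv2.resize(g[0:90,160:290],None,fx=6,fy=6))
X=[]
for n in("side","scene"):
    im=imaging.get_image(n); d=imaging.landmark_of(n,"stirrer_tip")[0]; X.append(ray(im,d["point"]))
print("tip",tri(X),ctrl.read_state()["tool_pos"])
```

```text
[218.8   8. ] 142 [ 0.637 -0.241  0.016]
[253.   11.1] 142 [ 0.631 -0.288  0.016]
[194.1  12.3] 137 [ 0.632 -0.207  0.016]
[235.6  22.5] 146 [ 0.615 -0.264  0.016]
[213.8  28.9] 145 [ 0.606 -0.235  0.016]
[243.3  43.4] 138 [ 0.584 -0.275  0.016]
[202.1  46.5] 138 [ 0.581 -0.219  0.016]
tip [ 0.4233     -0.29229192  0.15514416] [ 0.42722138 -0.29001711  0.26332698]
```

View pics/pot.png

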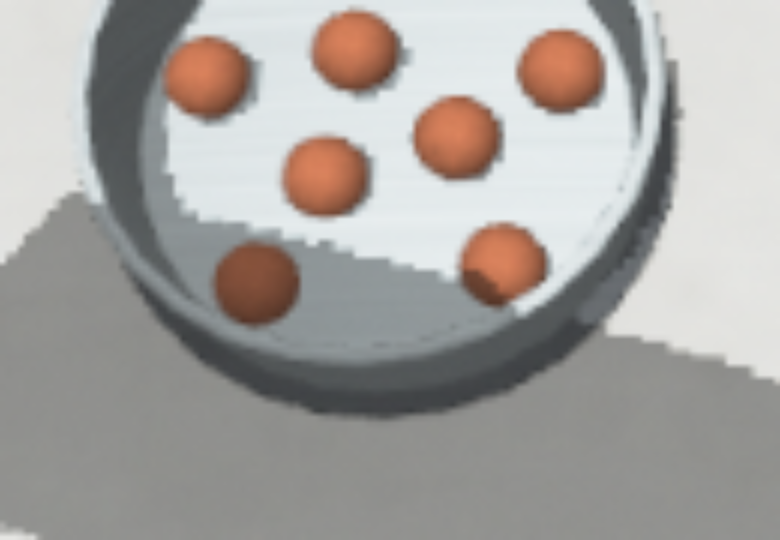

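Run:
```python
from h import *
from scipy.optimize import least_squares
c=np.load("e.npy",allow_pickle=True).item()
for z,r,pts in [(.055,.062,[(78,110),(665,100),(370,365),(150,270),(600,260),(250,335),(500,335)]),(.006,.058,[(140,150),(637,140),(170,250),(390,350),(280,328),(500,325)])]:
    P=np.array([onz(c,(160+a/6-.4,b/6-.4),z,True)[:2] for a,b in pts])
    s=least_squares(lambda q:np.hypot(*(P-q[:2]).T)-r,[.61,-.25]); print(s.x.round(4),(s.fun*1e3).round(1))
```

```text
[ 0.6189 -0.2492] [-0.2 -2.   1.  -1.   0.2 -1.1  0.9]
[ 0.6233 -0.2474] [ 0.1  0.3  1.1 -0.2 -1.   0.6]
```

Emit:
carry_out:
  series:
    - [[0.02, 0.006, 0], [0, 0, 0]]
    - [[0.03, 0.008, 0], [0, 0, 0]]
    - [[0.035, 0.009, 0], [0, 0, 0]]
    - [[0.035, 0.009, 0], [0, 0, 0]]
    - [[0.025, 0.008, 0], [0, 0, 0]]
    - [[0.012, 0.003, 0], [0, 0, 0]]
    - [[0, 0, 0], [0, 0, 0]]
    - [[0, 0, 0], [0, 0, 0]]

```text
time_s: 8.87
tool_pos: [0.5898, -0.2445, 0.2624]
ee_rot: [-0.004, -0.707, -0.001, 0.707]
force: [-0.7, -0.3, -0.6]
gripper_width: 0.219
```

Emit:
carry_out:
  series:
    - [[0.001, 0, -0.015], [0, 0, 0]]
    - [[0.001, 0, -0.02], [0, 0, 0]]
    - [[0.001, 0, -0.02], [0, 0, 0]]
    - [[0, 0, -0.02], [0, 0, 0]]
    - [[0, 0, -0.015], [0, 0, 0]]
    - [[0, 0, -0.005], [0, 0, 0]]
    - [[0, 0, 0], [0, 0, 0]]

```text
time_s: 9.45
tool_pos: [0.5871, -0.2469, 0.1669]
ee_rot: [0.003, 0.708, -0.0, -0.707]
force: [0.5, -0.4, -1.7]
gripper_width: 0.216
```

Run:
```python
from h import *
print(ctrl.read_state()["tool_pos"],ctrl.read_state()["force"])
X=[]
for n in("side","scene"):
    im=imaging.get_image(n)
    for l in ("stirrer_tip","stirrer","pot_floor"):
        for d in imaging.landmark_of(n,l): print(n,l,np.round(d["point"],1),round(d["conf"],2))
    S=im["image"]
    if n=="side": a=cv2.resize(S[150:290,240:400],(400,350))
    else: b=cv2.resize(S[60:200,210:370],(400,350))
cv2.imwrite("pics/f.png",np.hstack([a,b]))
```

```text
[ 0.58705745 -0.24694114  0.16693095] [ 0.53030563 -0.43474666 -1.65115467]
side stirrer_tip [309.3 249.1] 0.67
side stirrer [329.1 254.5] 0.73
side stirrer [314.  213.9] 0.64
side pot_floor [324.4 263.5] 0.83
side pot_floor [338.6 256.4] 0.59
scene stirrer_tip [280.7 144.7] 0.48
scene stirrer [283.3 117.5] 0.65
scene stirrer [270.9 143.8] 0.23
scene pot_floor [269.4 153.6] 0.87
```

View pics/f.png

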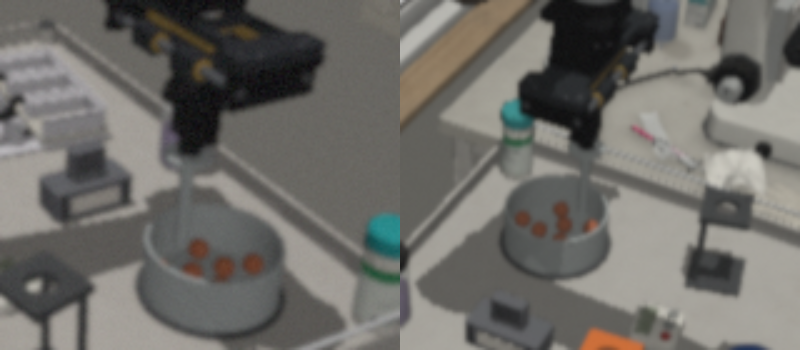

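The stirrer's stem is inside the pot on the near side, at (185,210) in the left half; no bead is beneath it.

Emit:
carry_out:
  series:
    - [[0.003, 0, -0.012], [0, 0, 0]]
    - [[0.001, 0, -0.014], [0, 0, 0]]
    - [[0, 0, -0.012], [0, 0, 0]]
    - [[0, 0, -0.004], [0, 0, 0]]
    - [[0, 0, 0], [0, 0, 0]]

```text
time_s: 10.27
tool_pos: [0.5948, -0.2466, 0.125]
ee_rot: [0.004, 0.711, -0.0, -0.704]
force: [0.3, 0.2, -0.6]
gripper_width: 0.216
```

Emit:
carry_out:
  series:
    - [[0.0014, 0.009, 0], [0, 0, 0]]
    - [[0.0041, 0.0081, 0], [0, 0, 0]]
    - [[0.0064, 0.0064, 0], [0, 0, 0]]
    - [[0.0081, 0.0041, 0], [0, 0, 0]]
    - [[0.009, 0.0014, 0], [0, 0, 0]]
    - [[0.009, -0.0014, 0], [0, 0, 0]]
    - [[0.0081, -0.0041, 0], [0, 0, 0]]
    - [[0.0064, -0.0064, 0], [0, 0, 0]]
    - [[0.0041, -0.0081, 0], [0, 0, 0]]
    - [[0.0014, -0.009, 0], [0, 0, 0]]

```text
time_s: 11.1
tool_pos: [0.6629, -0.2412, 0.1294]
ee_rot: [0.007, 0.713, 0.001, -0.701]
force: [-0.6, 2.0, 3.1]
gripper_width: 0.217
```

Emit:
carry_out:
  series:
    - [[-0.002, -0.009, -0.001], [0, 0, 0]]
    - [[-0.0045, -0.0081, -0.001], [0, 0, 0]]
    - [[-0.0064, -0.0064, -0.001], [0, 0, 0]]
    - [[-0.0081, -0.0041, -0.0008], [0, 0, 0]]
    - [[-0.009, -0.0014, -0.0008], [0, 0, 0]]
    - [[-0.009, 0.0014, -0.0008], [0, 0, 0]]
    - [[-0.0081, 0.0041, -0.0008], [0, 0, 0]]
    - [[-0.0064, 0.0064, -0.0006], [0, 0, 0]]
    - [[-0.0041, 0.0078, -0.0006], [0, 0, 0]]
    - [[-0.0014, 0.0085, -0.0006], [0, 0, 0]]

```text
time_s: 11.93
tool_pos: [0.5959, -0.2503, 0.1228]
ee_rot: [0.006, 0.715, -0.002, -0.7]
force: [-0.8, -0.2, -0.8]
gripper_width: 0.22
```

Emit:
carry_out:
  series:
    - [[0.0014, 0.009, -0.0003], [0, 0, 0]]
    - [[0.0038, 0.0081, -0.0003], [0, 0, 0]]
    - [[0.0056, 0.0064, -0.0003], [0, 0, 0]]
    - [[0.0073, 0.0041, -0.0003], [0, 0, 0]]
    - [[0.008, 0.0014, -0.0003], [0, 0, 0]]
    - [[0.008, -0.0014, -0.0003], [0, 0, 0]]
    - [[0.0073, -0.0041, -0.0003], [0, 0, 0]]
    - [[0.0056, -0.0064, -0.0003], [0, 0, 0]]
    - [[0.0038, -0.0081, -0.0003], [0, 0, 0]]
    - [[0.0014, -0.009, -0.0003], [0, 0, 0]]
    - [[-0.0014, -0.009, -0.0003], [0, 0, 0]]
    - [[-0.0038, -0.0081, -0.0003], [0, 0, 0]]
    - [[-0.0056, -0.0064, -0.0003], [0, 0, 0]]
    - [[-0.0073, -0.0041, -0.0003], [0, 0, 0]]
    - [[-0.008, -0.0014, -0.0003], [0, 0, 0]]
    - [[-0.008, 0.0014, -0.0003], [0, 0, 0]]
    - [[-0.0073, 0.0041, -0.0003], [0, 0, 0]]
    - [[-0.0056, 0.0064, -0.0003], [0, 0, 0]]
    - [[-0.0038, 0.0081, -0.0003], [0, 0, 0]]
    - [[-0.0014, 0.009, -0.0003], [0, 0, 0]]

```text
time_s: 13.6
tool_pos: [0.5943, -0.2511, 0.1149]
ee_rot: [0.005, 0.714, -0.003, -0.7]
force: [-0.7, -0.1, -0.8]
gripper_width: 0.215
```

Emit:
carry_out:
  series:
    - [[0.0014, 0.009, 0.003], [0, 0, 0]]
    - [[0.0038, 0.0081, 0.003], [0, 0, 0]]
    - [[0.0056, 0.0064, 0.001], [0, 0, 0]]
    - [[0.0073, 0.0041, 0], [0, 0, 0]]
    - [[0.008, 0.0014, 0], [0, 0, 0]]
    - [[0.008, -0.0014, 0], [0, 0, 0]]
    - [[0.0073, -0.0041, 0], [0, 0, 0]]
    - [[0.0056, -0.0064, 0], [0, 0, 0]]
    - [[0.0038, -0.0081, 0], [0, 0, 0]]
    - [[0.0014, -0.009, 0], [0, 0, 0]]
    - [[-0.0014, -0.009, 0], [0, 0, 0]]
    - [[-0.0038, -0.0081, 0], [0, 0, 0]]
    - [[-0.0056, -0.0064, 0], [0, 0, 0]]
    - [[-0.0073, -0.0041, 0], [0, 0, 0]]
    - [[-0.008, -0.0014, 0], [0, 0, 0]]
    - [[-0.008, 0.0014, 0], [0, 0, 0]]
    - [[-0.0073, 0.0041, 0], [0, 0, 0]]
    - [[-0.0056, 0.0064, 0], [0, 0, 0]]
    - [[-0.0038, 0.0081, 0], [0, 0, 0]]
    - [[-0.0014, 0.009, 0], [0, 0, 0]]

```text
time_s: 15.27
tool_pos: [0.5931, -0.2509, 0.1218]
ee_rot: [0.005, 0.714, -0.003, -0.7]
force: [-0.4, -0.3, -0.7]
gripper_width: 0.218
```

Emit:
carry_out:
  series:
    - [[0.0014, 0.009, 0], [0, 0, 0]]
    - [[0.0038, 0.0081, 0], [0, 0, 0]]
    - [[0.0056, 0.0064, 0], [0, 0, 0]]
    - [[0.0073, 0.0041, 0], [0, 0, 0]]
    - [[0.008, 0.0014, 0], [0, 0, 0]]
    - [[0.008, -0.0014, 0], [0, 0, 0]]
    - [[0.0073, -0.0041, 0], [0, 0, 0]]
    - [[0.0056, -0.0064, 0], [0, 0, 0]]
    - [[0.0038, -0.0081, 0], [0, 0, 0]]
    - [[0.0014, -0.009, 0], [0, 0, 0]]
    - [[-0.0014, -0.009, 0], [0, 0, 0]]
    - [[-0.0038, -0.0081, 0], [0, 0, 0]]
    - [[-0.0056, -0.0064, 0], [0, 0, 0]]
    - [[-0.0073, -0.0041, 0], [0, 0, 0]]
    - [[-0.008, -0.0014, 0], [0, 0, 0]]
    - [[-0.008, 0.0014, 0], [0, 0, 0]]
    - [[-0.0073, 0.0041, 0], [0, 0, 0]]
    - [[-0.0056, 0.0064, 0], [0, 0, 0]]
    - [[-0.0038, 0.0081, 0], [0, 0, 0]]
    - [[-0.0014, 0.009, 0], [0, 0, 0]]

```text
time_s: 16.93
tool_pos: [0.5924, -0.2511, 0.1215]
ee_rot: [0.005, 0.714, -0.003, -0.7]
force: [0.6, -0.2, -1.4]
gripper_width: 0.217
```

Emit:
carry_out:
  series:
    - [[0.008, 0, 0.008], [0, 0.01, 0]]
    - [[0.008, 0, 0.015], [0, 0.01, 0]]
    - [[0, 0, 0.025], [0, 0, 0]]
    - [[0, 0, 0.03], [0, 0, 0]]
    - [[0, 0, 0.03], [0, 0, 0]]
    - [[0, 0, 0.02], [0, 0, 0]]
    - [[0, 0, 0.005], [0, 0, 0]]
    - [[0, 0, 0], [0, 0, 0]]

```text
time_s: 17.6
tool_pos: [0.6063, -0.2396, 0.2599]
ee_rot: [-0.009, -0.706, -0.001, 0.709]
force: [0.7, 0.4, -1.2]
gripper_width: 0.216
```

Run:
```python
from h import *
print(ctrl.read_state()["tool_pos"],ctrl.read_state()["ee_rot"])
X=[]
a=imaging.get_image("side");d=imaging.landmark_of("side","stirrer_tip")[:1];d2=imaging.landmark_of("side","stirrer")[:1]
b=imaging.get_image("scene");e=imaging.landmark_of("scene","stirrer_tip")[:1];e2=imaging.landmark_of("scene","stirrer")[:1]
print(d,e,d2,e2)
if d and e: print("tip",tri([ray(a,d[0]["point"]),ray(b,e[0]["point"])]))
if d2 and e2: print("org",tri([ray(a,d2[0]["point"]),ray(b,e2[0]["point"])]))
cv2.imwrite("pics/g.png",np.hstack([cv2.resize(a["image"][110:290,240:400],(400,450)),cv2.resize(b["image"][20:200,210:370],(400,450))]))
```

```text
[ 0.6062666  -0.23955547  0.25986105] [-0.0085357  -0.70557751 -0.0012066   0.70858032]
[{'point': [318.2, 208.5], 'conf': 0.7}] [{'point': [279.6, 122.3], 'conf': 0.74}] [{'point': [327.9, 168.7], 'conf': 0.92}] []
tip [ 0.59768658 -0.23504506  0.14828036]
```

View pics/g.png

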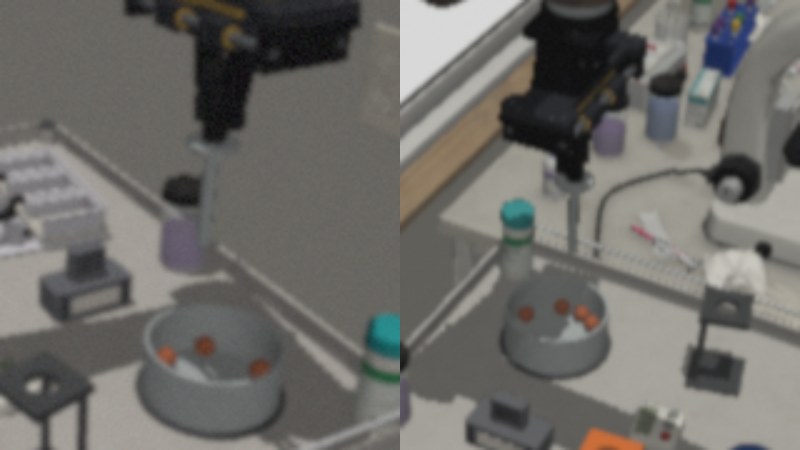

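Emit:
carry_out:
  series:
    - [[-0.02, -0.006, 0], [0, 0, 0]]
    - [[-0.03, -0.009, 0], [0, 0, 0]]
    - [[-0.035, -0.01, 0], [0, 0, 0]]
    - [[-0.035, -0.01, 0], [0, 0, 0]]
    - [[-0.025, -0.008, 0], [0, 0, 0]]
    - [[-0.015, -0.005, 0], [0, 0, 0]]
    - [[-0.003, 0, 0], [0, 0, 0]]
    - [[0, 0, 0], [0, 0, 0]]

```text
time_s: 18.57
tool_pos: [0.4317, -0.2881, 0.2442]
ee_rot: [-0.006, -0.697, -0.003, 0.717]
force: [-0.1, 1.3, -0.4]
gripper_width: 0.22
```

Emit:
carry_out:
  series:
    - [[0, -0.002, -0.01], [0, -0.028, 0]]
    - [[0, -0.001, -0.01], [0, 0, 0]]
    - [[0, 0, 0], [0, 0, 0]]

```text
time_s: 18.82
tool_pos: [0.4336, -0.2911, 0.2229]
ee_rot: [0.006, 0.707, 0.003, -0.707]
force: [-0.9, 0.7, -0.8]
gripper_width: 0.22
```

Run:
```python
from h import *
print(ctrl.read_state()["tool_pos"],ctrl.read_state()["ee_rot"])
ds={}
for n in("side","scene"):
    im=imaging.get_image(n); ds[n]=im
    for l in("stirrer_tip","stand_hole"):
        ds[n,l]=imaging.landmark_of(n,l)[:2]; print(n,l,ds[n,l])
for l in("stirrer_tip","stand_hole"):
  for p in ds["side",l]:
    for q in ds["scene",l]: print(l,tri([ray(ds["side"],p["point"]),ray(ds["scene"],q["point"])]).round(4))
w=imaging.get_image("wrist")
a,b=ds["side"]["image"],ds["scene"]["image"]
cv2.imwrite("pics/i.png",np.hstack([cv2.resize(a[190:330,190:310],(300,350)),cv2.resize(b[90:200,290:384],(300,350)),cv2.resize(w["image"][120:260,200:310],(200,350))]))
```

```text
[ 0.43364445 -0.29114758  0.2229116 ] [ 0.00579138  0.70721676  0.00285372 -0.7069673 ]
side stirrer_tip [{'point': [255.4, 258.9], 'conf': 0.62}]
side stand_hole [{'point': [217.0, 198.6], 'conf': 0.79}, {'point': [257.8, 262.5], 'conf': 0.68}]
scene stirrer_tip [{'point': [341.8, 135.7], 'conf': 0.71}, {'point': [274.8, 269.2], 'conf': 0.28}]
scene stand_hole [{'point': [291.3, 200.2], 'conf': 0.74}, {'point': [340.9, 139.9], 'conf': 0.62}]
stirrer_tip [ 0.428  -0.2961  0.1201]
stirrer_tip [ 0.5171  0.002  -0.1458]
stand_hole [ 0.4521 -0.0196  0.1049]
stand_hole [ 0.3987 -0.1846  0.1976]
stand_hole [ 0.5028 -0.1389 -0.0286]
stand_hole [ 0.4307 -0.2945  0.1078]
```

View pics/i.png

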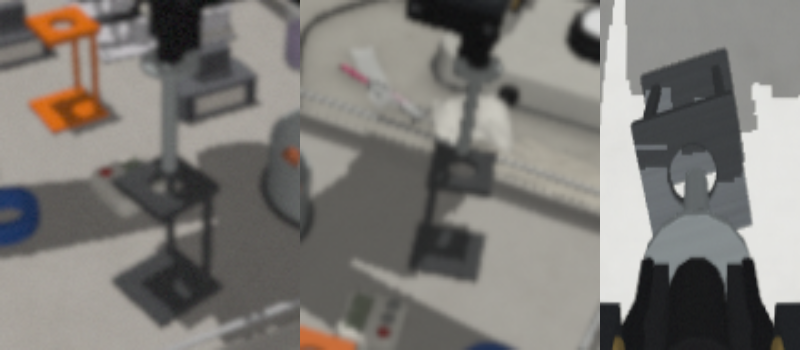

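Emit:
carry_out:
  series:
    - [[0, 0, -0.01], [0, 0, 0]]
    - [[0, 0, -0.01], [0, 0, 0]]
    - [[0, 0, -0.008], [0, 0, 0]]
    - [[0, 0, 0], [0, 0, 0]]

```text
time_s: 19.5
tool_pos: [0.4349, -0.2913, 0.1953]
ee_rot: [0.007, 0.709, 0.002, -0.705]
force: [0.4, 0.4, -1.2]
gripper_width: 0.218
```

No contact force and the tip is in the hole, so I'll keep going down.

Emit:
carry_out:
  series:
    - [[-0.001, 0, -0.015], [0, 0, 0]]
    - [[-0.001, 0, -0.018], [0, 0, 0]]
    - [[0, 0, -0.015], [0, 0, 0]]
    - [[0, 0, -0.01], [0, 0, 0]]
    - [[0, 0, -0.004], [0, 0, 0]]
    - [[0, 0, 0], [0, 0, 0]]

```text
time_s: 20.0
tool_pos: [0.432, -0.2915, 0.1292]
ee_rot: [0.007, 0.708, 0.002, -0.706]
force: [-0.3, 0.5, -0.8]
gripper_width: 0.216
```

Emit:
carry_out:
  series:
    - [[0, 0, -0.003], [0, 0, 0]]
    - [[0, 0, -0.002], [0, 0, 0]]
    - [[0, 0, 0], [0, 0, 0]]

```text
time_s: 20.25
tool_pos: [0.4328, -0.2919, 0.1247]
ee_rot: [0.008, 0.709, 0.002, -0.705]
force: [-0.1, -0.1, -1.3]
gripper_width: 0.221
```

Emit:
carry_out:
  series:
    - [[0, 0, -0.002], [0, 0, 0]]
    - [[0, 0, 0], [0, 0, 0]]
    - [[0, 0, 0], [0, 0, 0]]
    - [[0, 0, 0], [0, 0, 0]]
    - [[0, 0, 0], [0, 0, 0]]
    - [[0, 0, 0], [0, 0, 0]]
    - [[0, 0, 0], [0, 0, 0]]
    - [[0, 0, 0], [0, 0, 0]]
    - [[0, 0, 0], [0, 0, 0]]
    - [[0, 0, 0], [0, 0, 0]]
  gripper: 0.6

```text
time_s: 21.08
tool_pos: [0.435, -0.2929, 0.1259]
ee_rot: [0.009, 0.711, 0.001, -0.703]
force: [-0.3, -0.9, 0.5]
gripper_width: 0.79
```

Emit:
carry_out:
  series:
    - [[0, 0, 0.01], [0, 0, 0]]
    - [[0, 0, 0.02], [0, 0, 0]]
    - [[0, 0, 0.03], [0, 0, 0]]
    - [[0, 0, 0.03], [0, 0, 0]]
    - [[0, 0, 0.02], [0, 0, 0]]
    - [[0, 0, 0.01], [0, 0, 0]]
    - [[0, 0, 0], [0, 0, 0]]

```text
time_s: 21.67
tool_pos: [0.4328, -0.2926, 0.2544]
ee_rot: [0.009, 0.71, 0.001, -0.704]
force: [0.4, 0.2, 0.2]
gripper_width: 0.798
```

Run:
```python
from h import *
print(ctrl.read_state()["tool_pos"],ctrl.read_state()["ee_rot"])
im=see("wrist",[("stirrer",.105),("stand_hole",.105),("cassette_1",0),("slot_1",.014)],.2,"pics/j.png")
```

```text
[ 0.43275519 -0.29264082  0.25439533] [ 0.00919519  0.71039309  0.00120385 -0.70374403]
wrist stirrer [251.2 180.2] 0.72 [ 0.4284 -0.2916  0.105 ]
wrist stand_hole [250.1 179.1] 0.74 [ 0.4296 -0.2904  0.105 ]
wrist stand_hole [100.9  58.8] 0.7 [ 0.5684 -0.1217  0.105 ]
wrist stand_hole [ 41.2 170.3] 0.55 [ 0.4406 -0.0199  0.105 ]
wrist cassette_1 [104.7  59.2] 0.67 [ 0.5854 -0.072   0.    ]
wrist cassette_1 [ 19.6 167.3] 0.62 [0.4226 0.1258 0.    ]
wrist slot_1 [ 0.  51.8] 0.8 [0.6349 0.1481 0.014 ]
wrist slot_1 [28.2 52. ] 0.78 [0.6192 0.0736 0.014 ]
wrist slot_1 [187.9  42.5] 0.25 [ 0.5956 -0.2045  0.014 ]
```

View pics/j.png

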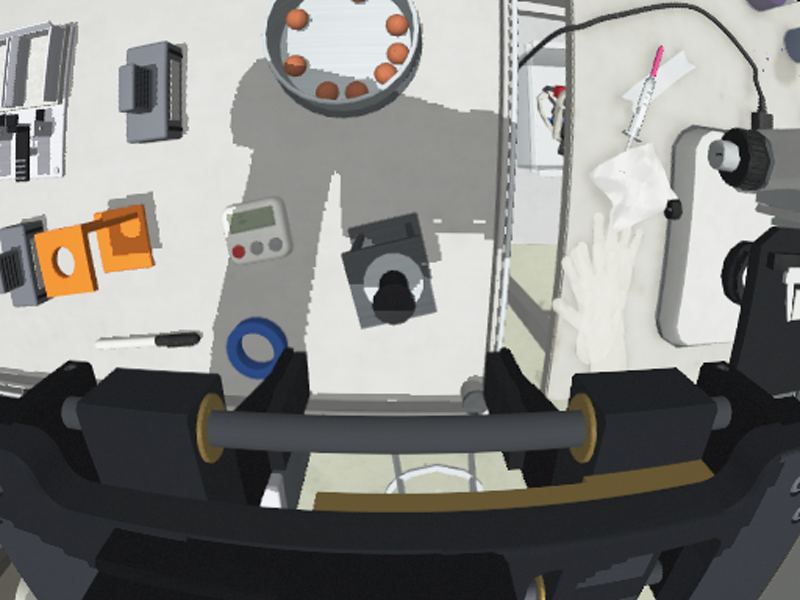

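The stirrer hangs upright, with cap (394,297) over collar (395,285), and the beads form a ring in the pot. Next I'll look at the rack.

Emit:
carry_out:
  series:
    - [[0, 0.02, 0.01], [0, 0, 0]]
    - [[0, 0.035, 0.01], [0, 0, 0]]
    - [[0, 0.038, 0], [0, 0, 0]]
    - [[0, 0.038, 0], [0, 0, 0]]
    - [[0, 0.038, 0], [0, 0, 0]]
    - [[0, 0.038, 0], [0, 0, 0]]
    - [[0, 0.038, 0], [0, 0, 0]]
    - [[0, 0.038, 0], [0, 0, 0]]
    - [[0, 0.035, 0], [0, 0, 0]]
    - [[0, 0.02, 0], [0, 0, 0]]
    - [[0, 0, 0], [0, 0, 0]]
    - [[0, 0, 0], [0, 0, 0]]

```text
time_s: 22.92
tool_pos: [0.4215, 0.0598, 0.2547]
ee_rot: [-0.007, -0.696, 0.0, 0.718]
force: [-0.2, 0.4, 0.3]
gripper_width: 0.797
```

Run:
```python
from h import *
print(ctrl.read_state()["tool_pos"],ctrl.read_state()["ee_rot"])
im=see("wrist",[("cassette_1",0),("slot_1",.014)],.2,"pics/k.png")
np.save("k.npy",im,allow_pickle=True)
```

```text
[0.42149344 0.05977298 0.25471269] [-6.85419575e-03 -6.96364561e-01  3.00376573e-04  7.17655438e-01]
wrist cassette_1 [210.4 152.8] 0.81 [0.4187 0.119  0.    ]
wrist cassette_1 [345.4  41.7] 0.78 [ 0.5836 -0.0696  0.    ]
wrist slot_1 [241.9   8.1] 0.95 [0.6206 0.0748 0.014 ]
wrist slot_1 [188.5   4.9] 0.9 [0.6282 0.1461 0.014 ]
wrist slot_1 [142.6   7.6] 0.87 [0.6314 0.2115 0.014 ]
wrist slot_1 [459.9  69.4] 0.57 [ 0.57   -0.2646  0.014 ]
```

View pics/k.png

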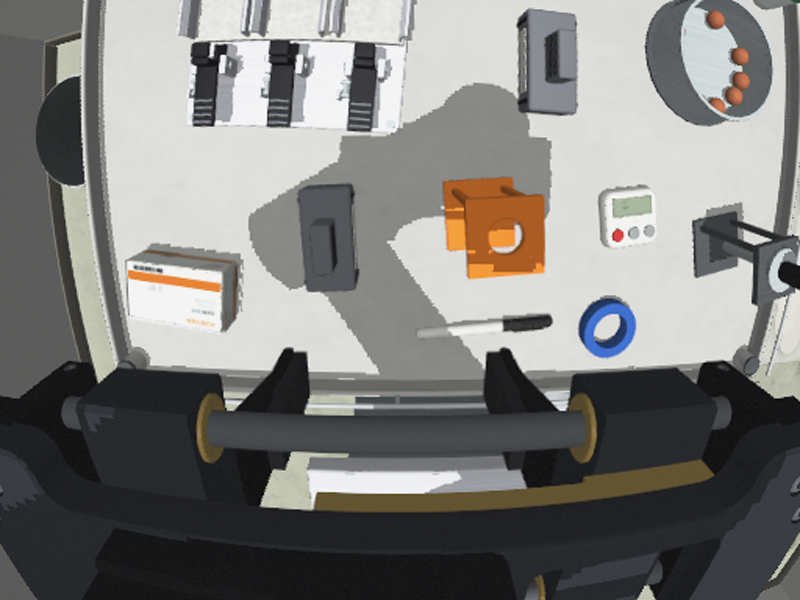

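The wrist view shows the latch pads at (204,110), (281,112) and (361,117). The front cassette is at (328,238), the back one at (548,62), and the orange look-alike at (500,235). I'll fit the poses by silhouette.

```bash
cat >> h.py <<'E'
from scipy.optimize import minimize
def cass_mask(im,x,y,yaw,fish):
    h,w=im["image"].shape[:2]; m=np.zeros((h*4,w*4),np.uint8)
    c,s=np.cos(yaw),np.sin(yaw)
    for hx,hy,z0,z1 in((.045,.022,0,.036),(.02,.008,.036,.07)):
        P=[proj(im,(x+c*a*hx-s*b*hy,y+s*a*hx+c*b*hy,z),fish) for a in(-1,1) for b in(-1,1) for z in(z0,z1)]
        cv2.fillConvexPoly(m,cv2.convexHull(np.round((np.array(P)+.5)*4).astype(np.int32)),255)
    return cv2.resize(m,(w,h),interpolation=cv2.INTER_AREA)/255.
def fit_cass(im,x,y,yaw=0.,fish=True,dark=118,save=None):
    g=im["image"].astype(int); m=((g.max(2)<dark)&(g.max(2)-g.min(2)<40)).astype(np.uint8)
    p0=proj(im,(x,y,.03),fish); yy,xx=np.mgrid[:m.shape[0],:m.shape[1]]
    k=np.hypot(xx-p0[0],yy-p0[1])<75
    n,l=cv2.connectedComponents(m*k.astype(np.uint8)); 
    ids=l[int(p0[1])-6:int(p0[1])+7,int(p0[0])-6:int(p0[0])+7]; ids=ids[ids>0]
    t=(l==np.bincount(ids).argmax()).astype(np.uint8)
    t=cv2.morphologyEx(t,cv2.MORPH_CLOSE,np.ones((5,5)))
    def cost(q):
        r=cass_mask(im,x+q[0]/100,y+q[1]/100,yaw+q[2]/10,fish); return 1-np.minimum(r,t).sum()/np.maximum(r,t).sum()
    s=min((minimize(cost,[0,0,a],method="Nelder-Mead",options=dict(initial_simplex=[[0,0,a],[1.5,0,a],[0,1.5,a],[0,0,a+2]],xatol=.01,fatol=1e-4)) for a in(-1.5,1.5)),key=lambda s:s.fun)
    q=s.x
    if save is not None:
        r=cass_mask(im,x+q[0]/100,y+q[1]/100,yaw+q[2]/10,fish); v=im["image"].copy()
        cs,_=cv2.findContours((r>.5).astype(np.uint8),0,2); cv2.drawContours(v,cs,-1,(0,255,0),1)
        cs,_=cv2.findContours(t,0,2); cv2.drawContours(v,cs,-1,(0,0,255),1); cv2.imwrite(save,v)
    return np.array([x+q[0]/100,y+q[1]/100,yaw+q[2]/10]),s.fun
E
python3 - <<'E'
from h import *
im=np.load("k.npy",allow_pickle=True).item()
for x,y in((.42,.119),(.584,-.072)):
    print(fit_cass(im,x,y,save=f"pics/fit{int(x*1000)}.png"))
a,b=cv2.imread("pics/fit420.png"),cv2.imread("pics/fit584.png")
g=im["image"].max(2); m=(g<60).astype(np.uint8); m[90:]=0; m[:, :110]=0; m[:,260:]=0
n,l,s,ce=cv2.connectedComponentsWithStats(m)
for i in range(1,n):
    if s[i,4]>60:
        x0,y0,w,h,A=s[i]; low=[]
        for r in range(y0+h-22,y0+h+1):
            cols=np.where((l[r]==i))[0]
            if len(cols): low.append((r,cols.min(),cols.max()))
        print(s[i],low[-4:],"edge",onz(im,((low[-4][1]+low[-4][2])/2,y0+h-.5),.040,True).round(4))
cv2.imwrite("pics/l.png",np.hstack([cv2.resize(im["image"][0:90,110:270],(533,300),interpolation=cv2.INTER_CUBIC),cv2.resize(a[105:195,180:240],(200,300))]))
E
```

```text
(array([0.425047  , 0.11670731, 0.04623654]), np.float64(0.03125099015861532))
(array([ 0.61619053, -0.07563479, -0.2105154 ]), np.float64(0.8383621450510138))
[122  27  23  54 621] [(77, np.int64(136), np.int64(136)), (78, np.int64(136), np.int64(136)), (79, np.int64(130), np.int64(136)), (80, np.int64(134), np.int64(135))] edge [0.5255 0.2104 0.04  ]
[172  26  19  52 383] [(74, np.int64(185), np.int64(185)), (75, np.int64(185), np.int64(185)), (76, np.int64(185), np.int64(185)), (77, np.int64(185), np.int64(185))] edge [0.5251 0.1443 0.04  ]
[226  27  15  24 142] [(47, np.int64(240), np.int64(240)), (48, np.int64(240), np.int64(240)), (49, np.int64(240), np.int64(240)), (50, np.int64(240), np.int64(240))] edge [0.5576 0.0757 0.04  ]
```

View pics/l.png

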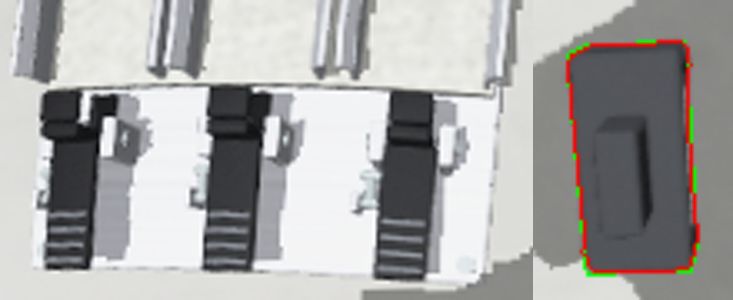

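The pad ribs are centred at (67,239), (227,241) and (400,248) in the crop, and the front cassette's silhouette fit is tight.

Run:
```python
from h import *
im=np.load("k.npy",allow_pickle=True).item()
P=np.array([onz(im,(110+(a)/3.331-.35,b/3.333-.35),.040,True)[:2] for a,b in((67,239),(227,241),(400,248))])
print(P.round(4)); d=P[0]-P[2]; yaw=np.arctan2(-d[0],d[1]); print("yaw",yaw,np.hypot(*d))
print("slots",(P+.097*np.array([np.cos(yaw),np.sin(yaw)])).round(4))
# slot walls near ends: wall tops z .044 
for q in((30,78),(165,73),(335,73),(492,92)): print(q,onz(im,(110+q[0]/3.331-.35,q[1]/3.333-.35),.044,True)[:2].round(4))
g=im["image"][5:80,325:375]; 
for t in(90,100,110,120): 
    try: print(t,fit_cass(im,.588,-.073,dark=t))
    except Exception as e: print(t,e)
```

```text
[[0.5385 0.219 ]
 [0.5327 0.1536]
 [0.5278 0.0881]]
yaw -0.08112268682157452 0.13133286438620465
slots [[0.6351 0.2112]
 [0.6293 0.1457]
 [0.6245 0.0803]]
(30, 78) [0.6055 0.2337]
(165, 73) [0.6002 0.1773]
(335, 73) [0.5953 0.1123]
(492, 92) [0.587  0.0549]
90 (array([ 0.61781728, -0.07698503, -0.29324237]), np.float64(0.8545223164073191))
100 (array([ 0.61642152, -0.07516373, -0.20541295]), np.float64(0.8464762685866827))
110 (array([ 0.61605581, -0.07443171, -0.20593103]), np.float64(0.8423168499970484))
120 (array([ 0.61557435, -0.07405131, -0.16053518]), np.float64(0.838092300002343))
```

Emit:
carry_out:
  series:
    - [[0.02, 0.006, 0], [0, -0.015, -0.04]]
    - [[0.03, 0.008, -0.01], [0, -0.015, -0.04]]
    - [[0.03, 0.008, -0.02], [0, 0, 0]]
    - [[0.02, 0.006, -0.03], [0, 0, 0]]
    - [[0.005, 0, -0.03], [0, 0, 0]]
    - [[0, 0, -0.03], [0, 0, 0]]
    - [[0, 0, -0.02], [0, 0, 0]]
    - [[0, 0, 0], [0, 0, 0]]
    - [[0, 0, 0], [0, 0, 0]]
    - [[0, 0, 0], [0, 0, 0]]
  gripper: -1

```text
time_s: 23.9
tool_pos: [0.534, 0.0735, 0.1109]
ee_rot: [-0.032, 0.709, -0.038, -0.704]
force: [0.1, -0.6, -0.0]
gripper_width: 0.125
```

Emit:
carry_out:
  series:
    - [[-0.005, 0.008, 0], [0, 0, 0.01]]
    - [[-0.004, 0.006, -0.02], [0, 0, 0.01]]
    - [[0, 0, -0.02], [0, 0, 0]]
    - [[0, 0, -0.015], [0, 0, 0]]
    - [[0, 0, 0], [0, 0, 0]]
    - [[0, 0, 0], [0, 0, 0]]

```text
time_s: 24.4
tool_pos: [0.5306, 0.0917, 0.0664]
ee_rot: [-0.027, 0.717, -0.026, -0.696]
force: [1.1, -0.3, 0.5]
gripper_width: 0.004
```

Emit:
carry_out:
  series:
    - [[-0.004, -0.003, -0.005], [0, 0.03, 0]]
    - [[0, -0.001, -0.01], [0, 0, 0]]
    - [[0, 0, -0.008], [0, 0, 0]]
    - [[0, 0, -0.004], [0, 0, 0]]
    - [[0, 0, 0], [0, 0, 0]]

```text
time_s: 24.82
tool_pos: [0.5304, 0.0903, 0.0448]
ee_rot: [-0.028, 0.711, -0.023, -0.702]
force: [0.3, 0.0, -0.2]
gripper_width: 0.005
```

Emit:
carry_out:
  series:
    - [[-0.003, -0.002, -0.004], [0, 0.01, 0]]
    - [[-0.001, 0, -0.004], [0, 0, 0]]
    - [[0, 0, -0.004], [0, 0, 0]]
    - [[0, 0, -0.004], [0, 0, 0]]

```text
time_s: 25.15
tool_pos: [0.5263, 0.0884, 0.0288]
ee_rot: [-0.028, 0.708, -0.023, -0.705]
force: [0.0, 0.0, -0.4]
gripper_width: 0.005
```

Emit:
carry_out:
  series:
    - [[0, 0, -0.003], [0, 0, 0]]
    - [[0, 0, 0], [0, 0, 0]]

```text
time_s: 25.32
tool_pos: [0.5263, 0.0883, 0.0248]
ee_rot: [-0.028, 0.708, -0.023, -0.706]
force: [-0.5, -0.9, 2.2]
gripper_width: 0.004
```

Emit:
carry_out:
  series:
    - [[0, 0, 0.01], [0, 0, 0]]
    - [[0, 0, 0.02], [0, 0, 0]]
    - [[0, 0, 0.02], [0, 0, 0]]
    - [[0.003, 0.03, 0.01], [0, 0, 0]]
    - [[0.004, 0.035, 0], [0, 0, 0]]
    - [[0.004, 0.035, 0], [0, 0, 0]]
    - [[0.002, 0.025, 0], [0, 0, 0]]
    - [[0, 0.005, 0], [0, 0, 0]]
    - [[0, 0, 0], [0, 0, 0]]

```text
time_s: 26.07
tool_pos: [0.54, 0.2231, 0.0941]
ee_rot: [-0.03, 0.709, -0.023, -0.704]
force: [-1.1, -0.3, -0.3]
gripper_width: 0.004
```

Run:
```python
from h import *
print(ctrl.read_state()["tool_pos"],ctrl.read_state()["ee_rot"])
im=see("wrist",[("slot_1",.014),("cassette_1",0)],.2,"pics/m.png")
np.save("m.npy",im,allow_pickle=True)
```

```text
[0.53996019 0.22307385 0.09413944] [-0.03024177  0.70899336 -0.02329879 -0.70418109]
wrist slot_1 [339.8  84.5] 0.95 [0.6309 0.1462 0.014 ]
wrist slot_1 [259.5  85.1] 0.92 [0.633  0.2122 0.014 ]
wrist slot_1 [411.6  93.8] 0.75 [0.6238 0.0785 0.014 ]
wrist cassette_1 [359.5 286.2] 0.72 [0.4227 0.1164 0.    ]
wrist cassette_1 [506.7 134.3] 0.62 [ 0.5863 -0.0664  0.    ]
```

View pics/m.png

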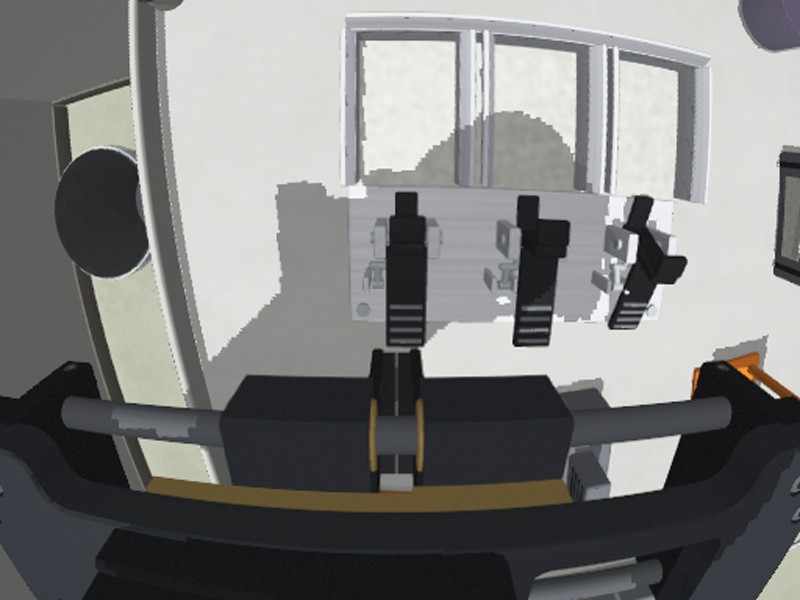

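Latch 3 (right, (640,265)) has swung open, while latches 1 and 2 are shut. The slot wells show at (408,110), (535,115) and (650,120).

Run:
```python
from h import *
im=np.load("m.npy",allow_pickle=True).item()
print("cam",(-np.array(im["R"]).T@np.array(im["t"])).round(3))
o=lambda p,z:onz(im,np.array(p)/1.5625-.2,z,True)[:2].round(4)
for n,p in dict(farwall_top=(405,18),far_inner=(408,37),near_edge=(408,185),L1=(350,120),Li1=(360,120),Ri1=(459,120),Li2=(495,120),Ri2=(577,120),Li3=(618,120),Ri3=(677,120),outerR=(705,120),deckL=(350,318),deckR=(660,318)).items(): print(n,"z.044",o(p,.044),"z.014",o(p,.014))
print("pads z.04",o((405,326),.04),o((533,328),.04),"open pad3 z.02-.03",o((628,312),.022))
s=np.array([[.636,.212],[.631,.1455],[.626,.081]]);
for c in s: print("slot px",(proj(im,(*c,.014),True)*1.5625).round(0))
print("tcp px",proj(im,ctrl.read_state()["tool_pos"],True)*1.5625)
```

```text
cam [0.621 0.216 0.257]
farwall_top z.044 [0.6861 0.2088] z.014 [0.6953 0.2079]
far_inner z.044 [0.6766 0.2082] z.014 [0.6845 0.2072]
near_edge z.044 [0.6078 0.2133] z.014 [0.606 0.213]
L1 z.044 [0.6398 0.2371] z.014 [0.6424 0.2402]
Li1 z.044 [0.6393 0.2326] z.014 [0.6419 0.2351]
Ri1 z.044 [0.6363 0.1882] z.014 [0.6384 0.1844]
Li2 z.044 [0.6357 0.1716] z.014 [0.6378 0.1655]
Ri2 z.044 [0.6357 0.1315] z.014 [0.6377 0.1197]
Li3 z.044 [0.6363 0.1095] z.014 [0.6385 0.0946]
Ri3 z.044 [0.6382 0.0741] z.014 [0.6406 0.0542]
outerR z.044 [0.6396 0.0553] z.014 [0.6422 0.0327]
deckL z.044 [0.546 0.246] z.014 [0.5354 0.2503]
deckR z.044 [0.5328 0.0805] z.014 [0.5203 0.0615]
pads z.04 [0.5385 0.2196] [0.5322 0.1541] open pad3 z.02-.03 [0.5294 0.0898]
slot px [405. 127.]
slot px [532. 132.]
slot px [639. 143.]
tcp px [402.91585522 372.26430807]
```

Emit:
carry_out:
  series:
    - [[-0.003, -0.003, -0.01], [0, 0, 0]]
    - [[-0.001, -0.001, -0.015], [0, 0, 0]]
    - [[0, 0, -0.015], [0, 0, 0]]
    - [[0, 0, -0.006], [0, 0, 0]]
    - [[0, 0, 0], [0, 0, 0]]

```text
time_s: 26.63
tool_pos: [0.5347, 0.2094, 0.0474]
ee_rot: [-0.033, 0.708, -0.028, -0.705]
force: [-0.3, 0.2, -0.5]
gripper_width: 0.004
```

Emit:
carry_out:
  series:
    - [[0.002, 0.009, 0], [0, 0, 0]]
    - [[0, 0, 0], [0, 0, 0]]
    - [[0, 0, -0.004], [0, 0, 0]]

```text
time_s: 26.88
tool_pos: [0.538, 0.2178, 0.045]
ee_rot: [-0.034, 0.709, -0.028, -0.704]
force: [0.3, 0.5, -0.1]
gripper_width: 0.008
```

Emit:
carry_out:
  series:
    - [[-0.001, 0.001, -0.004], [0, 0, 0]]
    - [[0, 0, -0.004], [0, 0, 0]]
    - [[0, 0, -0.005], [0, 0, 0]]
    - [[0, 0, -0.005], [0, 0, 0]]
    - [[0, 0, -0.003], [0, 0, 0]]
    - [[0, 0, 0], [0, 0, 0]]

```text
time_s: 27.38
tool_pos: [0.5378, 0.2199, 0.0246]
ee_rot: [-0.034, 0.71, -0.027, -0.703]
force: [-3.8, -0.2, 8.6]
gripper_width: 0.006
```

Emit:
carry_out:
  series:
    - [[0, 0, 0.015], [0, 0, 0]]
    - [[0, 0, 0.03], [0, 0, 0]]
    - [[0, 0, 0.035], [0, 0, 0]]
    - [[-0.02, -0.02, 0.025], [0, 0, 0.045]]
    - [[-0.028, -0.025, 0], [0, 0, 0.045]]
    - [[-0.028, -0.025, 0], [0, 0, 0.04]]
    - [[-0.02, -0.02, 0], [0, 0, 0]]
    - [[-0.012, -0.01, 0], [0, 0, 0]]
    - [[0, 0, 0], [0, 0, 0]]
    - [[0, 0, 0], [0, 0, 0]]
  gripper: 0

```text
time_s: 28.22
tool_pos: [0.4254, 0.1161, 0.1303]
ee_rot: [0.015, 0.711, 0.021, -0.703]
force: [0.6, 1.1, -0.1]
gripper_width: 0.49
```

```bash
cat >> h.py <<'E'
def st():
    s=ctrl.read_state(); w,x,y,z=s["ee_rot"]
    ya=np.array([2*(x*y-w*z),1-2*(x*x+z*z)]); ya=ya if ya[1]>0 else -ya
    X=np.array([1-2*(y*y+z*z),2*(x*y+w*z)])
    print("t",round(s["time_s"],2),"pos",s["tool_pos"].round(4),"yaw",round(float(np.arctan2(-ya[0],ya[1])),3),"tilt",X.round(3),"F",s["force"].round(1),"w",round(s["gripper_width"],3))
E
python3 - <<'E'
from h import *
st()
im=see("wrist",[("cassette_1",0)],.2)
np.save("n.npy",im,allow_pickle=True)
g=im["image"].max(2)
for x,y in((.425,.117),):
    try: print(fit_cass(im,x,y,save="pics/n.png"))
    except Exception as e: print(e)
im=imaging.get_image("scene"); 
for d in imaging.landmark_of("scene","cassette_1"): print(d, onz(im,d["point"],0).round(3))
E
```

```text
t 28.22 pos [0.4254 0.1161 0.1303] yaw 0.052 tilt [0.011 0.009] F [ 0.6  1.1 -0.1] w 0.49
wrist cassette_1 [429.3  52.3] 0.97 [ 0.5822 -0.0652  0.    ]
wrist cassette_1 [251.8 182.8] 0.91 [0.4237 0.1191 0.    ]
(array([0.42555124, 0.11642298, 0.04049197]), np.float64(0.08768062738516902))
{'point': [252.5, 193.7], 'conf': 0.74} [ 0.596 -0.082  0.   ]
{'point': [274.2, 271.4], 'conf': 0.71} [0.424 0.121 0.   ]
```

Emit:
carry_out:
  series:
    - [[0, 0, -0.015], [0, 0, 0]]
    - [[0, 0, -0.02], [0, 0, 0]]
    - [[0, 0, -0.02], [0, 0, 0]]
    - [[0, 0, -0.018], [0, 0, 0]]
    - [[0, 0, -0.008], [0, 0, 0]]
    - [[0, 0, 0], [0, 0, 0]]

```text
time_s: 28.92
tool_pos: [0.4332, 0.1225, 0.0455]
ee_rot: [0.016, 0.713, 0.023, -0.701]
force: [0.2, 0.2, 0.3]
gripper_width: 0.501
```

Emit:
carry_out:
  series:
    - [[-0.007, -0.005, -0.002], [0, 0, 0]]
    - [[-0.001, -0.001, -0.001], [0, 0, 0]]
    - [[0, 0, 0], [0, 0, 0]]

```text
time_s: 29.17
tool_pos: [0.4259, 0.1172, 0.0417]
ee_rot: [0.016, 0.712, 0.023, -0.701]
force: [0.7, 0.5, -0.4]
gripper_width: 0.499
```

Emit:
carry_out:
  series:
    - [[0, 0, 0], [0, 0, 0]]
    - [[0, 0, 0], [0, 0, 0]]
    - [[0, 0, 0], [0, 0, 0]]
    - [[0, 0, 0], [0, 0, 0]]
    - [[0, 0, 0], [0, 0, 0]]
    - [[0, 0, 0], [0, 0, 0]]
    - [[0, 0, 0], [0, 0, 0]]
  gripper: -1
  grip_force: 40

```text
time_s: 29.75
tool_pos: [0.4274, 0.1182, 0.0443]
ee_rot: [0.015, 0.714, 0.025, -0.699]
force: [-0.9, -0.1, -1.7]
gripper_width: 0.181
```

Emit:
carry_out:
  series:
    - [[0, 0, 0.01], [0, 0, 0]]
    - [[0, 0, 0.02], [0, 0, 0]]
    - [[0, 0, 0.03], [0, 0, 0]]
    - [[0, 0, 0.03], [0, 0, 0]]
    - [[0.02, 0.008, 0.015], [0, 0, -0.03]]
    - [[0.03, 0.014, 0], [0, 0, -0.035]]
    - [[0.036, 0.016, 0], [0, 0, -0.035]]
    - [[0.036, 0.016, 0], [0, 0, -0.035]]
    - [[0.036, 0.016, 0], [0, 0, 0]]
    - [[0.03, 0.014, 0], [0, 0, 0]]
    - [[0.018, 0.008, 0], [0, 0, 0]]
    - [[0, 0, 0], [0, 0, 0]]
    - [[0, 0, 0], [0, 0, 0]]
    - [[0, 0, 0], [0, 0, 0]]

```text
time_s: 30.92
tool_pos: [0.6343, 0.2095, 0.1476]
ee_rot: [-0.034, 0.709, -0.028, -0.704]
force: [0.1, -0.3, -1.8]
gripper_width: 0.18
```

Run:
```python
from h import *
st()
im=see("wrist",[("cassette_1",.1),("slot_1",.014)],.15); np.save("o.npy",im,allow_pickle=True); cv2.imwrite("pics/o.png",im["image"])
im=see("scene",[("cassette_1",.0),("slot_1",.014)],.2)
im=see("side",[("cassette_1",.0),("slot_1",.014)],.2)
```

```text
t 30.92 pos [0.6343 0.2095 0.1476] yaw -0.089 tilt [0.007 0.008] F [ 0.1 -0.3 -1.8] w 0.18
wrist cassette_1 [253.4 218.7] 0.81 [0.6272 0.2108 0.1   ]
wrist cassette_1 [465.6 197.7] 0.78 [0.6264 0.0191 0.1   ]
wrist slot_1 [314.9 176.7] 0.71 [0.6323 0.1468 0.014 ]
wrist slot_1 [375.4 180.8] 0.68 [0.6224 0.0784 0.014 ]
scene cassette_1 [173.3 239. ] 0.67 [0.6937 0.1585 0.    ]
scene cassette_1 [333.3 163.3] 0.44 [ 0.4469 -0.3115 -0.    ]
scene slot_1 [193.3 240.3] 0.83 [0.6398 0.1457 0.014 ]
scene slot_1 [178.2 258.8] 0.82 [0.6396 0.211  0.014 ]
scene slot_1 [208.8 227.7] 0.72 [0.6282 0.092  0.014 ]
side cassette_1 [246.1 156.7] 0.94 [0.7415 0.4516 0.    ]
side cassette_1 [274.8 227.7] 0.77 [ 0.5959 -0.0566  0.    ]
side slot_1 [246.8 178.9] 0.83 [0.645  0.2324 0.014 ]
side slot_1 [261.7 199.5] 0.82 [0.6243 0.0792 0.014 ]
side slot_1 [309.6 215.4] 0.72 [ 0.7017 -0.0624  0.014 ]
side slot_1 [256.3 191.3] 0.7 [0.6335 0.1353 0.014 ]
```

Emit:
carry_out:
  series:
    - [[0.002, 0.001, -0.015], [0, 0, 0.005]]
    - [[0.002, 0.001, -0.02], [0, 0, 0.005]]
    - [[0, 0, -0.012], [0, 0, 0]]
    - [[0, 0, 0], [0, 0, 0]]
    - [[0, 0, 0], [0, 0, 0]]

```text
time_s: 31.78
tool_pos: [0.6396, 0.2121, 0.104]
ee_rot: [-0.032, 0.711, -0.023, -0.702]
force: [-0.4, 1.1, -0.2]
gripper_width: 0.176
```

```bash
python3 -c "
from h import *
st()"
```

```text
t 31.78 pos [0.6396 0.2121 0.104 ] yaw -0.078 tilt [0.014 0.012] F [-0.4  1.1 -0.2] w 0.176
```

Emit:
carry_out:
  series:
    - [[-0.001, -0.001, -0.006], [-0.012, 0.012, 0]]
    - [[0, 0, -0.006], [0, 0, 0]]
    - [[0, 0, -0.006], [0, 0, 0]]
    - [[0, 0, -0.004], [0, 0, 0]]

```text
time_s: 32.12
tool_pos: [0.6403, 0.212, 0.0842]
ee_rot: [-0.028, 0.709, -0.027, -0.704]
force: [0.5, 0.3, -1.4]
gripper_width: 0.181
```

Emit:
carry_out:
  series:
    - [[-0.002, -0.001, -0.005], [0, 0, 0]]
    - [[0, 0, -0.004], [0, 0, 0]]
    - [[0, 0, -0.003], [0, 0, 0]]

```text
time_s: 32.37
tool_pos: [0.6381, 0.2109, 0.0709]
ee_rot: [-0.028, 0.709, -0.027, -0.704]
force: [-0.4, 0.7, -0.5]
gripper_width: 0.181
```

Emit:
carry_out:
  series:
    - [[0, 0, -0.004], [0, 0, 0]]
    - [[0, 0, -0.004], [0, 0, 0]]
    - [[0, 0, -0.004], [0, 0, 0]]

```text
time_s: 32.62
tool_pos: [0.638, 0.2109, 0.0586]
ee_rot: [-0.028, 0.709, -0.027, -0.704]
force: [0.6, -0.3, -1.1]
gripper_width: 0.181
```

Emit:
carry_out:
  series:
    - [[0, 0, -0.002], [0, 0, 0]]
    - [[0, 0, -0.002], [0, 0, 0]]
    - [[0, 0, 0], [0, 0, 0]]

```text
time_s: 32.87
tool_pos: [0.6381, 0.2111, 0.0589]
ee_rot: [-0.027, 0.71, -0.026, -0.704]
force: [0.1, -0.8, -1.8]
gripper_width: 0.186
```

Emit:
carry_out:
  series:
    - [[0, 0, -0.004], [0, 0, 0]]
    - [[0, 0, -0.004], [0, 0, 0]]

```text
time_s: 33.03
tool_pos: [0.6385, 0.2115, 0.0576]
ee_rot: [-0.025, 0.711, -0.026, -0.703]
force: [-12.4, -2.3, 23.6]
gripper_width: 0.176
```

Emit:
carry_out:
  series:
    - [[0, 0, 0], [0, 0, 0]]
    - [[0, 0, 0], [0, 0, 0]]
    - [[0, 0, 0], [0, 0, 0]]
    - [[0, 0, 0], [0, 0, 0]]
    - [[0, 0, 0.01], [0, 0, 0]]
    - [[0, 0, 0.02], [0, 0, 0]]
    - [[0, 0, 0.03], [0, 0, 0]]
    - [[-0.02, -0.02, 0.035], [0, 0, 0]]
    - [[-0.04, -0.01, 0.03], [0, 0, 0]]
    - [[-0.04, -0.01, 0.02], [0, 0, 0]]
    - [[-0.02, 0, 0], [0, 0, 0]]
    - [[0, 0, 0], [0, 0, 0]]
    - [[0, 0, 0], [0, 0, 0]]
  gripper: 0

```text
time_s: 34.12
tool_pos: [0.526, 0.1725, 0.2001]
ee_rot: [-0.026, 0.712, -0.026, -0.702]
force: [1.0, 1.2, -0.4]
gripper_width: 0.497
```

Run:
```python
from h import *
st()
im=see("wrist",[("cassette_1",.014),("cassette_1",0),("slot_1",.014)],.2); np.save("p.npy",im,allow_pickle=True)
p=proj(im,(.60,.145,.03),True); print(p); x,y=p.astype(int); x0=max(0,x-110);y0=max(0,y-70)
cv2.imwrite("pics/p.png",cv2.resize(im["image"][y0:y0+150,x0:x0+220],(800,545),interpolation=cv2.INTER_CUBIC))
```

```text
t 34.12 pos [0.526  0.1725 0.2001] yaw -0.073 tilt [ 0.014 -0.001] F [ 1.   1.2 -0.4] w 0.497
wrist cassette_1 [427.6 114. ] 0.86 [ 0.5872 -0.0602  0.014 ]
wrist cassette_1 [209.8  82.7] 0.74 [0.6335 0.2157 0.014 ]
wrist cassette_1 [270.   82.6] 0.71 [0.6278 0.1463 0.014 ]
wrist cassette_1 [427.6 114. ] 0.86 [ 0.5864 -0.0693 -0.    ]
wrist cassette_1 [209.8  82.7] 0.74 [0.6346 0.2177 0.    ]
wrist cassette_1 [270.   82.6] 0.71 [0.6287 0.1454 0.    ]
wrist slot_1 [267.7  81. ] 0.78 [0.6298 0.1488 0.014 ]
[273.62156555 106.2976748 ]
```

View pics/p.png

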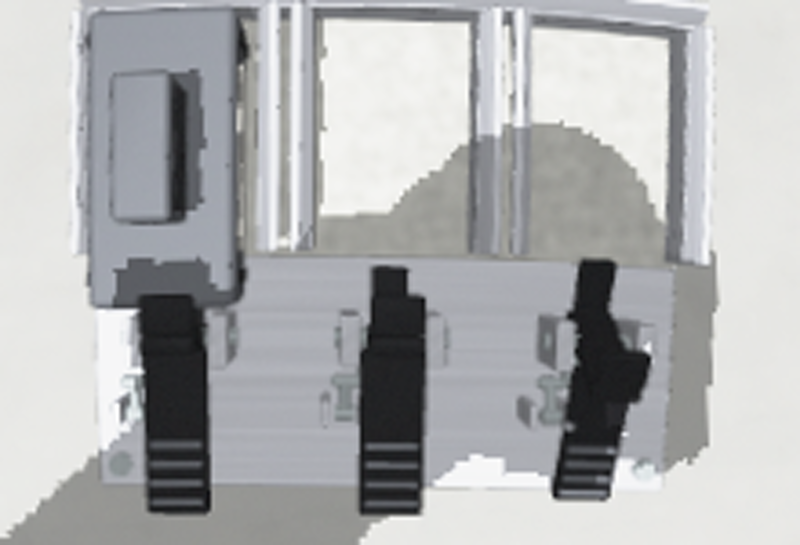

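Latch 1 is shut over the first cassette: the nose at (170,305) overlaps the body, as on shut latch 2. Now the second cassette.

Emit:
carry_out:
  series:
    - [[0.005, -0.02, 0], [0, 0, 0]]
    - [[0.008, -0.034, 0], [0, 0, 0]]
    - [[0.008, -0.036, 0], [0, 0, 0]]
    - [[0.008, -0.036, 0], [0, 0, 0]]
    - [[0.008, -0.036, 0], [0, 0, 0]]
    - [[0.008, -0.034, -0.01], [0, 0, 0]]
    - [[0.006, -0.025, -0.02], [0, 0, 0]]
    - [[0.004, -0.012, -0.015], [0, 0, 0]]
    - [[0, 0, 0], [0, 0, 0]]
    - [[0, 0, 0], [0, 0, 0]]

```text
time_s: 35.15
tool_pos: [0.5904, -0.0714, 0.1395]
ee_rot: [0.023, -0.706, 0.029, 0.707]
force: [0.4, -0.3, -0.2]
gripper_width: 0.5
```

Run:
```python
from h import *
st()
im=see("wrist",[("cassette_1",0)],.2); np.save("q.npy",im,allow_pickle=True)
for d in(110,125,140,155,170):
    try: print(d,fit_cass(im,.586,-.072,dark=d,save=f"pics/q{d}.png"))
    except Exception as e: print(d,e)
p=np.load("p.npy",allow_pickle=True).item()
for d in(125,140,155,170):
    try: print(d,fit_cass(p,.586,-.072,dark=d))
    except Exception as e: print(d,e)
```

```text
t 35.15 pos [ 0.5904 -0.0714  0.1395] yaw -0.073 tilt [-0.002 -0.008] F [ 0.4 -0.3 -0.2] w 0.5
wrist cassette_1 [250.9 179.3] 0.89 [ 0.5883 -0.0695  0.    ]
wrist cassette_1 [ 19.1 165.3] 0.56 [0.6331 0.2316 0.    ]
110 (array([ 0.58363625, -0.07007037,  0.00816201]), np.float64(0.3648483816731194))
125 (array([ 0.58447703, -0.0704849 ,  0.01673661]), np.float64(0.34223916906839236))
140 (array([ 0.58420741, -0.0709978 ,  0.03270652]), np.float64(0.3171337217613851))
155 (array([ 0.61051375, -0.0710032 , -0.00266407]), np.float64(0.642259641641466))
170 (array([ 0.60732137, -0.07111015, -0.01923142]), np.float64(0.644510412857997))
125 (array([ 0.57547762, -0.1217842 ,  1.37586521]), np.float64(0.7408062838891777))
140 (array([ 0.57564362, -0.11868557,  1.35274719]), np.float64(0.7387692950437574))
155 (array([ 0.58481534, -0.06940776, -0.01140352]), np.float64(0.20383763618625306))
170 (array([ 0.58459019, -0.07047226,  0.00351278]), np.float64(0.06134374605875226))
```

Run:
```python
from h import *
for f in("k","p"):
  im=np.load(f+".npy",allow_pickle=True).item()
  for d in(165,175,185):
    try: print(f,d,fit_cass(im,.585,-.0705,dark=d,save=f"pics/z{f}{d}.png"))
    except Exception as e: print(f,d,e)
```

```text
k 165 (array([ 0.58294701, -0.06944363, -0.00201354]), np.float64(0.5038872851588475))
k 175 (array([ 0.58253421, -0.06974575,  0.00568851]), np.float64(0.5010270387167441))
k 185 (array([ 0.58272015, -0.07001947,  0.01189743]), np.float64(0.49627160051973507))
p 165 (array([ 0.58464592, -0.06944291, -0.0135024 ]), np.float64(0.06211752157064154))
p 175 (array([ 0.58461033, -0.070255  , -0.00210344]), np.float64(0.05759087228742876))
p 185 (array([ 0.58467728, -0.06983439, -0.01136113]), np.float64(0.05648065639648414))
```

Emit:
carry_out:
  series:
    - [[-0.003, 0.001, -0.01], [0, 0, 0.035]]
    - [[-0.003, 0, -0.015], [0, 0, 0.033]]
    - [[0, 0, -0.015], [0, 0, 0]]
    - [[0, 0, -0.015], [0, 0, 0]]
    - [[0, 0, -0.01], [0, 0, 0]]
    - [[0, 0, -0.005], [0, 0, 0]]
    - [[0, 0, 0], [0, 0, 0]]

```text
time_s: 35.83
tool_pos: [0.5898, -0.0609, 0.075]
ee_rot: [0.007, 0.712, 0.002, -0.702]
force: [-1.2, -0.2, 0.9]
gripper_width: 0.497
```

```bash
python3 -c "
from h import *
st()"
```

```text
t 35.83 pos [ 0.5898 -0.0609  0.075 ] yaw 0.012 tilt [ 0.014 -0.006] F [-1.2 -0.2  0.9] w 0.497
```

Emit:
carry_out:
  series:
    - [[-0.005, -0.009, 0], [0, 0.012, -0.015]]
    - [[0, 0, 0], [0, 0, 0]]
    - [[0, 0, 0], [0, 0, 0]]

```text
time_s: 36.08
tool_pos: [0.586, -0.0696, 0.0771]
ee_rot: [0.002, 0.709, -0.003, -0.706]
force: [0.3, 0.2, -0.0]
gripper_width: 0.501
```

Emit:
carry_out:
  series:
    - [[-0.001, 0, -0.01], [0, 0, 0]]
    - [[0, 0, -0.012], [0, 0, 0]]
    - [[0, 0, -0.009], [0, 0, 0]]
    - [[0, 0, -0.004], [0, 0, 0]]

```text
time_s: 36.42
tool_pos: [0.5871, -0.0701, 0.0432]
ee_rot: [0.001, 0.711, -0.003, -0.703]
force: [-0.3, 0.8, -0.0]
gripper_width: 0.5
```

Emit:
carry_out:
  series:
    - [[-0.002, 0, -0.001], [0, 0, 0]]
    - [[0, 0, -0.001], [0, 0, 0]]
    - [[0, 0, 0], [0, 0, 0]]
    - [[0, 0, 0], [0, 0, 0]]
    - [[0, 0, 0], [0, 0, 0]]
    - [[0, 0, 0], [0, 0, 0]]
    - [[0, 0, 0], [0, 0, 0]]
    - [[0, 0, 0], [0, 0, 0]]
  gripper: -1

```text
time_s: 37.08
tool_pos: [0.5842, -0.0702, 0.04]
ee_rot: [0.001, 0.711, -0.003, -0.703]
force: [-0.3, 0.3, -0.8]
gripper_width: 0.179
```

```bash
python3 -c "
from h import *
st()"
```

```text
t 37.08 pos [ 0.5842 -0.0702  0.04  ] yaw -0.003 tilt [ 0.01  -0.006] F [-0.3  0.3 -0.8] w 0.179
```

Emit:
carry_out:
  series:
    - [[0, 0, 0.01], [0, 0, 0]]
    - [[0, 0, 0.02], [0, 0, 0]]
    - [[0, 0, 0.03], [0, 0, 0]]
    - [[0, 0, 0.03], [0, 0, 0]]
    - [[0.005, 0.02, 0.01], [0, 0, -0.02]]
    - [[0.009, 0.034, 0], [0, 0, -0.03]]
    - [[0.01, 0.034, 0], [0, 0, -0.025]]
    - [[0.009, 0.034, 0], [0, 0, 0]]
    - [[0.006, 0.02, 0], [0, 0, 0]]
    - [[0.002, 0.007, 0], [0, 0, 0]]
    - [[0, 0, 0], [0, 0, 0]]
    - [[0, 0, 0], [0, 0, 0]]
    - [[0, 0, 0], [0, 0, 0]]

```text
time_s: 38.17
tool_pos: [0.6235, 0.0833, 0.1537]
ee_rot: [-0.03, 0.711, -0.031, -0.702]
force: [0.6, -0.6, -2.0]
gripper_width: 0.184
```

Run:
```python
from h import *
st()
im=see("wrist",[("slot_1",.014)],.15)
```

```text
t 38.17 pos [0.6235 0.0833 0.1537] yaw -0.087 tilt [ 0.013 -0.003] F [ 0.6 -0.6 -2. ] w 0.184
wrist slot_1 [194.3 179.3] 0.87 [0.629  0.1462 0.014 ]
```

Emit:
carry_out:
  series:
    - [[0.001, -0.003, -0.012], [0, 0.012, 0.006]]
    - [[0.001, -0.001, -0.018], [0, 0, 0]]
    - [[0, 0, -0.015], [0, 0, 0]]
    - [[0, 0, -0.006], [0, 0, 0]]
    - [[0, 0, 0], [0, 0, 0]]

```text
time_s: 38.68
tool_pos: [0.6247, 0.073, 0.0992]
ee_rot: [0.03, -0.706, 0.032, 0.707]
force: [-0.6, 0.5, -1.2]
gripper_width: 0.179
```

```bash
python3 -c "
from h import *
st()"
```

```text
t 38.68 pos [0.6247 0.073  0.0992] yaw -0.087 tilt [-0.002 -0.003] F [-0.6  0.5 -1.2] w 0.179
```

Emit:
carry_out:
  series:
    - [[0.0005, 0.006, 0], [0, 0, 0.006]]
    - [[0, 0, 0], [0, 0, 0]]
    - [[0, 0, 0], [0, 0, 0]]

```text
time_s: 38.93
tool_pos: [0.6253, 0.078, 0.0989]
ee_rot: [0.027, -0.706, 0.03, 0.708]
force: [-0.0, 0.3, -1.6]
gripper_width: 0.182
```

Emit:
carry_out:
  series:
    - [[0, 0.001, -0.006], [0, 0, 0]]
    - [[0, 0, -0.007], [0, 0, 0]]
    - [[0, 0, -0.007], [0, 0, 0]]

```text
time_s: 39.18
tool_pos: [0.6277, 0.0802, 0.0813]
ee_rot: [-0.028, 0.708, -0.029, -0.705]
force: [-1.1, -1.3, -1.5]
gripper_width: 0.178
```

Emit:
carry_out:
  series:
    - [[-0.002, -0.001, -0.005], [0, 0, 0]]
    - [[0, 0, -0.005], [0, 0, 0]]
    - [[0, 0, -0.003], [0, 0, 0]]

```text
time_s: 39.43
tool_pos: [0.6246, 0.0791, 0.0656]
ee_rot: [-0.028, 0.707, -0.029, -0.706]
force: [-0.0, 0.0, -2.5]
gripper_width: 0.18
```

Emit:
carry_out:
  series:
    - [[0, 0, -0.004], [0, 0, 0]]
    - [[0, 0, -0.004], [0, 0, 0]]
    - [[0, 0, -0.004], [0, 0, 0]]

```text
time_s: 39.68
tool_pos: [0.6242, 0.0789, 0.0535]
ee_rot: [-0.027, 0.707, -0.029, -0.706]
force: [-11.3, 2.4, 26.0]
gripper_width: 0.181
```

Emit:
carry_out:
  series:
    - [[0, 0, -0.003], [0, 0, 0]]
    - [[0, 0, -0.003], [0, 0, 0]]

```text
time_s: 39.85
tool_pos: [0.6243, 0.079, 0.0535]
ee_rot: [-0.025, 0.707, -0.028, -0.706]
force: [-7.5, 0.7, 14.4]
gripper_width: 0.177
```

Firm contact at floor height, about 26 N. I'll release, retreat and check.

Emit:
carry_out:
  series:
    - [[0, 0, 0], [0, 0, 0]]
    - [[0, 0, 0], [0, 0, 0]]
    - [[0, 0, 0], [0, 0, 0]]
    - [[0, 0, 0], [0, 0, 0]]
    - [[0, 0, 0.01], [0, 0, 0]]
    - [[0, 0, 0.02], [0, 0, 0]]
    - [[0, 0, 0.03], [0, 0, 0]]
    - [[0, 0.005, 0.035], [0, 0, 0]]
    - [[-0.035, 0.02, 0.02], [0, 0, 0]]
    - [[-0.035, 0.02, 0.01], [0, 0, 0]]
    - [[-0.03, 0.02, 0], [0, 0, 0]]
    - [[0, 0, 0], [0, 0, 0]]
    - [[0, 0, 0], [0, 0, 0]]
  gripper: 0

```text
time_s: 40.93
tool_pos: [0.5262, 0.1436, 0.1857]
ee_rot: [-0.027, 0.709, -0.028, -0.704]
force: [0.7, 0.9, 0.2]
gripper_width: 0.496
```

Run:
```python
from h import *
st()
im=see("wrist",[("cassette_1",.014),("slot_1",.014)],.2)
p=proj(im,(.59,.145,.03),True); x,y=p.astype(int); x0=max(0,x-110);y0=max(0,y-75)
s=see("side",[("stirrer",.105),("stand_hole",.105)],.2); sc=see("scene",[("stirrer",.105),("cassette_1",.014)],.2)
A=cv2.resize(im["image"][y0:y0+150,x0:x0+220],(528,360),interpolation=cv2.INTER_CUBIC)
B=cv2.resize(s["image"][220:330,215:365],(264,194)); C=cv2.resize(sc["image"][120:330,140:380],(264,231))
cv2.imwrite("pics/r.png",np.hstack([A,np.vstack([B,C])[:360]]))
```

```text
t 40.93 pos [0.5262 0.1436 0.1857] yaw -0.078 tilt [ 0.008 -0.002] F [0.7 0.9 0.2] w 0.496
wrist cassette_1 [183.5  82.7] 0.9 [0.6354 0.2137 0.014 ]
wrist cassette_1 [303.7  81.1] 0.88 [0.6257 0.0797 0.014 ]
wrist slot_1 [243.3  78.3] 0.58 [0.633  0.1464 0.014 ]
side stirrer [256.4 263.7] 0.87 [ 0.4264 -0.294   0.105 ]
side stirrer [254.6 192.6] 0.68 [ 0.5481 -0.0318  0.105 ]
side stand_hole [256.8 262.8] 0.87 [ 0.4282 -0.2919  0.105 ]
side stand_hole [216.6 198.4] 0.66 [ 0.4499 -0.0191  0.105 ]
scene stirrer [341.2 140.1] 0.68 [ 0.4323 -0.2984  0.105 ]
scene cassette_1 [214.9 223.4] 0.95 [0.6223 0.072  0.014 ]
scene cassette_1 [178.2 261.7] 0.82 [0.6346 0.2181 0.014 ]
```

View pics/r.png

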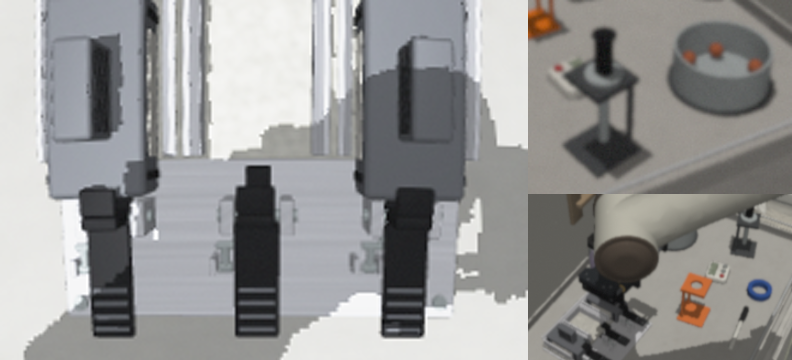

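Both latches are shut over their cassettes (noses at (105,200) and (408,200)), and the stirrer hangs upright in the steel stand (603,75). The robot is clear of everything, so I'm handing in.

```bash
python3 -c "
from cell import close_job
print(close_job())"
```

```text
the job is handed in; nothing more can be done
None
```

The job is done and handed in at about 41 s of the 208 s allowed; the hand-in gives no verdict.

- **Stirring:** I made four full rounds at roughly half radius, with the tip about 0 to 15 mm above the pot floor by my estimate. In the second round the tip came down to about floor level, without noticeable force. The beads were pushed out into a ring along the wall. I saw none outside the pot, but some were hidden in each later view, so I did not count all eight afterwards.
- **Stirrer:** It hangs upright in the steel stand. Close wrist readings put the stirrer within about 2 mm of the hole centre; the scene camera read up to about 7 mm off, still inside the 10 mm limit.
- **Cassettes:** Two were present, and they are now in slots 1 and 3. In the last wrist view both black latches are shut, with their noses over the cassettes. The networks put the cassettes within about 3 mm of the slot centres in the wrist view, and up to 8 mm off in the scene view, which is partly blocked by the arm.
- **Left alone:** I did not touch the timer, jar, needle carton or orange look-alike stand. I did not measure the positions of these again at the end.

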